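# Change three-point mounts over from targets to optics

## Task

Change the bench over from alignment to measurement: put both white-faced target plates away in the case, each lying level in the cavity cut to its outline, and lift every mirror and lens plate out of the case and seat each on a three-point mount of its own, single front ball in the single front vee, fully down so that all three balls bear and it cannot rock. Some optics may be missing from the case. Let everything stand by itself at the end and leave the other things on the bench where they are.

Things in the scene. Friction and masses are not known exactly. Their poses are not given: they have to be found in the camera images.
- mount_a: Fixed three-point mount: dark round steel foot 72 mm across, 10 mm high, with three aluminium vee blocks (tops 21 mm above the bench) pointing at its middle: a single front vee at x = +20 mm, y = 0 and two rear vees side by side at x = -16, y = +-13 mm of its frame. Origin: centre of the foot's underside, on the bench; z up. Any mount takes any plate.
- mount_b: Same as mount_a. Vee walls slope 55 degrees and catch a ball up to about 2 mm off; friction may hold a ball part-way until the top of the plate's cell is pressed down with about 5 N.
- mount_c: Same as mount_a. When the work begins the oblong target plate is seated on this mount.
- mount_a_seat (a point): Seat of mount_a: point on its axis 15.8 mm above the bench, axes as the mount's. A plate is seated when its origin lies here with its x axis along the mount's x (turned half round it does not fit).
- mount_b_seat (a point): Seat of mount_b, likewise.
- mount_c_seat (a point): Seat of mount_c, likewise.
- mirror_a: Mirror plate, may be absent: square aluminium plate 54 x 54 x 8 mm on three 9 mm balls (one front at x = +20, y = 0, two rear at x = -16, y = +-13 mm) that reach 7.5 mm below it, with a black upright cell in the middle whose round mirror looks to +x. Origin: plate centre at the height of the balls' lowest points, z up. Starts in a square cavity of the case.
- mirror_b: Second mirror plate, same as mirror_a, in the other square cavity; may be absent. Every plate's cell is 30 mm wide (y), 18 mm thick (x), 36 mm high; it stands on the plate top 15.5 mm above the origin and ends at 51.5 mm. Grasp the cell across its two side faces, 30 mm apart in y, fingertips above the plate. About 0.1 to 0.2 kg.
- lens: Lens plate, may be absent: oblong aluminium plate 46 (x) x 62 (y) x 8 mm, a glass lens in its cell; balls, cell and origin as for the mirror plates. Starts in the oblong cavity of the case. On every plate three small dark screw heads on top show where the balls are; plates in the case start with the front ball to the case's +x (away from the near row).
- target_round: Round target plate: aluminium disc 64 mm across, 8 mm thick; its cell shows a white disc with a black cross and pinhole; balls, cell and origin as for the mirror plates. Starts loose on the bench.
- target_bar: Oblong target plate: aluminium bar 76 (x) x 36 (y) x 8 mm with the same white target disc in its cell; balls, cell and origin as for the mirror plates. Starts seated on mount_c.
- case: Fixed grey shadow-cut case: slab 186 (x) x 258 (y) x 17 mm with five cavities 13 mm deep, cut to the plates' outlines with 1.5 mm to spare on each side and a small chamfer. Far row: square, oblong, square (the optics' own); near row: a round and a long narrow one. Origin: centre of its underside, z up.
- cavity_round (a point): Centre of the floor of the round cavity (67 mm across), 4 mm above the bench; axes as the case's. A stored plate has its origin here; the balls stand on the floor.
- cavity_bar (a point): Centre of the floor of the long narrow cavity (79 x 39 mm, long along the case's x), 4 mm above the bench; axes as the case's. A stored plate has its origin here, its x axis along the case's x, either way round.
- bobbin: White flanged tape bobbin, 30 mm across, 16 mm high, standing on the bench; not part of the job. Origin at its underside.
- filter_cube: Black filter cube 38 x 30 x 36 mm on the bench; not part of the job. Origin at its underside.
- hex_key: L-shaped hex key, 83 mm long, lying on the bench; not part of the job.
Things that resemble listed ones, but are neither listed nor needed, are in the scene too. Leave any brown look-alike of the mirror_b alone.

How it is judged (in metres and radians):
At the end, for the whole second after the job is handed in: Targets in their own cavities: within 4 mm of centre, 2 mm of the floor, level to 2 deg, the oblong one along its cavity. Each optic present on its own mount: within 2 mm sideways, at most 1.5 mm high, level to 2 deg, x axes within 3.4 deg. All at rest (horizontal distance between target_round and cavity_round below 0.004 m and z of target_round in the frame of cavity_round between -0.002 and 0.0015 m and angle between each of target_round, target_bar's own z axis and vertical below 0.035 rad and linear speed of each of target_round, target_bar below 0.02 m/s and horizontal distance between target_bar and cavity_bar below 0.004 m and z of target_bar in the frame of cavity_bar between -0.002 and 0.0015 m and angle between the x axis of target_bar and the x axis of cavity_bar, either way round below 0.06 rad and ((horizontal distance between mirror_a and mount_a_seat below 0.002 m and z of mirror_a in the frame of mount_a_seat between -0.002 and 0.0015 m and angle between mirror_a's own z axis and vertical below 0.035 rad and linear speed of mirror_a below 0.02 m/s and angle between the x axis of mirror_a and the x axis of mount_a_seat, either way round below 0.06 rad) or (horizontal distance between mirror_a and mount_b_seat below 0.002 m and z of mirror_a in the frame of mount_b_seat between -0.002 and 0.0015 m and angle between mirror_a's own z axis and vertical below 0.035 rad and linear speed of mirror_a below 0.02 m/s and angle between the x axis of mirror_a and the x axis of mount_b_seat, either way round below 0.06 rad) or (horizontal distance between mirror_a and mount_c_seat below 0.002 m and z of mirror_a in the frame of mount_c_seat between -0.002 and 0.0015 m and angle between mirror_a's own z axis and vertical below 0.035 rad and linear speed of mirror_a below 0.02 m/s and angle between the x axis of mirror_a and the x axis of mount_c_seat, either way round below 0.06 rad)) and ((horizontal distance between mirror_b and mount_a_seat below 0.002 m and z of mirror_b in the frame of mount_a_seat between -0.002 and 0.0015 m and angle between mirror_b's own z axis and vertical below 0.035 rad and linear speed of mirror_b below 0.02 m/s and angle between the x axis of mirror_b and the x axis of mount_a_seat, either way round below 0.06 rad) or (horizontal distance between mirror_b and mount_b_seat below 0.002 m and z of mirror_b in the frame of mount_b_seat between -0.002 and 0.0015 m and angle between mirror_b's own z axis and vertical below 0.035 rad and linear speed of mirror_b below 0.02 m/s and angle between the x axis of mirror_b and the x axis of mount_b_seat, either way round below 0.06 rad) or (horizontal distance between mirror_b and mount_c_seat below 0.002 m and z of mirror_b in the frame of mount_c_seat between -0.002 and 0.0015 m and angle between mirror_b's own z axis and vertical below 0.035 rad and linear speed of mirror_b below 0.02 m/s and angle between the x axis of mirror_b and the x axis of mount_c_seat, either way round below 0.06 rad)) and ((horizontal distance between lens and mount_a_seat below 0.002 m and z of lens in the frame of mount_a_seat between -0.002 and 0.0015 m and angle between lens's own z axis and vertical below 0.035 rad and linear speed of lens below 0.02 m/s and angle between the x axis of lens and the x axis of mount_a_seat, either way round below 0.06 rad) or (horizontal distance between lens and mount_b_seat below 0.002 m and z of lens in the frame of mount_b_seat between -0.002 and 0.0015 m and angle between lens's own z axis and vertical below 0.035 rad and linear speed of lens below 0.02 m/s and angle between the x axis of lens and the x axis of mount_b_seat, either way round below 0.06 rad) or (horizontal distance between lens and mount_c_seat below 0.002 m and z of lens in the frame of mount_c_seat between -0.002 and 0.0015 m and angle between lens's own z axis and vertical below 0.035 rad and linear speed of lens below 0.02 m/s and angle between the x axis of lens and the x axis of mount_c_seat, either way round below 0.06 rad))); the robot touches nothing.
It fails at once if a bystander (bobbin, filter cube, hex key) is shoved more than 4 cm (distance of any of bobbin, filter_cube, hex_key from where it was at the start of the episode above 0.04 m).
Of mirror_a, mirror_b, lens only 2 to 3 are there at a start; the rules pass over those that are not, and their reading is None.
At some moment in a run one of target_round may be knocked a few centimetres aside while the robot is not near it.
Once in a run the grip may slacken for a moment while it holds something.
It also fails if it takes over 210 s, if anything falls off the work surface, if the arm or the gripper's body presses on something with over 40 N, if the wrist force passes 120 N, or if a joint passes its speed limit or range.

## Robot

A 6-joint arm with a two-finger parallel gripper is mounted at the origin on a cart in front of the work surface, level with it; the furniture and walls round the work are solid. World frame = base frame: x ahead of the robot, y to its left, z up, the work surface at z = 0. Lengths are in mm, angles in rad, forces in N, time in s.
With the tool pointing down it reaches from about 250 to 850 mm from the base axis. Payload 12.5 kg.
Tool frame: the origin (TCP) lies on the centre line of the jaws, within the pads' length; the fingertips stand 8 mm ahead of it and the grasp point (between the pads) lies 11 mm behind it (manip.tcp_to_tips is the distance from the TCP to the fingertips, in mm); z points along the fingers, y is the line along which they close (so a half turn about z gives the same grasp; the last joint's range is limited). The gripper opens to 93 mm and grips with 3 to 60 N. Pads are 15 mm wide; open, the fingers measure 128 mm over their backs; the gripper's body (75 mm by 188 mm) begins 65 mm behind the grasp point.
Start: joints at [-1.291, 0.351, 1.652, -0, 1.139, -0.085], TCP at [196.237, -513.785, 226.633] pointing down, gripper open.
Joint ranges: [-2.75, 2.75], [-0.79, 2.1], [0.01, 2.65], [-1.57, 4.71], [0.07, 3.14], [-2.87, 2.87]. Speed limits (rad/s): [2.22, 2.22, 2.79, 3.14, 3.14, 3.14].

## Interface

Orientations are given as [roll, pitch, yaw] about the fixed x, y, z axes, in that order (R = Rz(yaw) Ry(pitch) Rx(roll)).
In Python, from workcell import manip gives the robot as it stands. The module is installed in compiled form; this text tells all that it offers.
- The arm moves only by the tool play_rows, never from a script. Its argument "steps" is one flat list of numbers, 5 for each row, row after row: the shift along the tool's x, y, z in m, then the turn about the tool's z in degrees, then the finger opening in m, from 0 to 0.093. In form: [x, y, z, roll, fingers, x, y, z, roll, fingers, ...]. A call has 1 to 8 rows; each row shifts and turns the commanded pose from where the row before left it, along the tool's axes as they then stand; what a row does not reach is not made up. A row lasts 1/12 s, in which the tool goes at most 41.7 mm and 7.16 degrees, less where a joint would pass 70% of its speed; a pose out of reach is approached as far as the arm can. A call with a gripper value outside its range is refused whole. The fingers move at their own pace and stop on an object; the grip force is fixed at half the most. Time passes only in rows, so rows that do not move let the fingers close. It gives the time, the measured TCP pose, the force, the opening and the grip force at its end, in the units of the state.
- manip.state(): the state, without advancing time (a new reading comes with each control period).
- manip.grab_frame(name): name is "side" or "top" or "wrist"; returns a dict with "img" (480x640x3 uint8, red, green, blue), "fx", "fy", "cx", "cy" (pixels), "k1" (the pictures are not rectified: a ray, as slopes to the right and down, at radius r is drawn at 1 + k1 r^2 times it, then the intrinsics apply), "rvec" (rotation vector, rad) and "tvec" (3), from world to camera coordinates, as OpenCV has them. Camera axes: x right, y down, z forward; pixel columns grow to the right and rows downward; lengths in mm; the calibration is good to about 2 mm. A picture is of the moment at which its call begins. There is no depth.
- manip.job_done(): hands the job in; it is judged then, once.
Trained networks look in a picture, given as the dict that the camera call returned (one of the last four; its "shot" number tells which), for a name from the list of things; names that differ only in an ending like _2 or _b are one class to them, and where a whole thing is asked for, a point or a joint stands for the part that bears it (a point fixed in the world has none). Each returns a list of dicts, best first, with "conf" (0 to 1); they miss things now and then, are a little off and sometimes report something else, mostly with a low value. They report only what shows in the picture. A call takes as long as a camera call. They do not tell look-alikes from the thing itself.
- manip.search_frame(name, picture): "location" ([x, y, z] in mm, in the coordinates of the camera as it stood for that picture, good to about 4 mm: the middle of the surface that is visible of it).
- manip.regions_of(name, picture): "mask" (480x640 bool, what is visible of it).
The state is a dict: "time": time; "joint_pos": joint angles; "dq": joint speeds; "joint_efforts": joint torques, N m; "tool_pos": TCP position; "ee_rot": TCP orientation; "force": force on the tool from outside, world axes, zero at the start; "torque": the same for the moment, N m; "finger_gap": opening from 0.0 (shut) to 1.0 (fully open); "grasp_force": force on a finger pad.
Only numpy, scipy, OpenCV 4.12 (cv2) and the standard library are available. Lean on these libraries where they do the work, as an engineer would, in place of code of your own. Each camera call takes 0.05 s, during which the arm holds its last target. There are 200 camera calls.

## Working session

There is one attempt and no reset: what is moved stays moved. The work goes in short steps, Python scripts to look and compute and a tool call to move; the robot and the scene stay as the last step left them, time stands still between calls to the robot, and variables do not carry over. Pictures are saved under pics/ and viewed, at most 14 in all, crops included, and the job is handed in when it is done.

Besides the shell and the picture viewer there is one more tool, called after "Call:" in YAML: its name, and indented under it one key for each argument. play_rows: Moves the arm, as the interface text tells. Its arguments: {"type":"object","properties":{"steps":{"type":"array"}},"required":["steps"]}

```bash
mkdir -p pics
cat > h.py <<'E'
import numpy as np, cv2
from workcell import manip
def R(p): return cv2.Rodrigues(np.array(p['rvec'],float))[0]
def cam2w(p,X): return R(p).T@(np.array(X,float)-np.array(p['tvec'],float).ravel())
def ray(p,uv):
    K=np.array([[p['fx'],0,p['cx']],[0,p['fy'],p['cy']],[0,0,1]],float)
    n=cv2.undistortPoints(np.array(uv,float).reshape(-1,1,2),K,np.array([p['k1'],0,0,0],float)).reshape(-1,2)
    return n
def at_z(p,uv,z):
    n=ray(p,uv); r=R(p); c=-r.T@np.array(p['tvec'],float).ravel()
    d=np.c_[n,np.ones(len(n))]@r
    return c+d*((z-c[2])/d[:,2])[:,None]
def proj(p,X):
    K=np.array([[p['fx'],0,p['cx']],[0,p['fy'],p['cy']],[0,0,1]],float)
    return cv2.projectPoints(np.array(X,float).reshape(-1,1,3),np.array(p['rvec'],float),np.array(p['tvec'],float),K,np.array([p['k1'],0,0,0],float))[0].reshape(-1,2)
def save(p,name,crop=None,s=1):
    im=p['img'][:,:,::-1]
    if crop: im=im[crop[1]:crop[3],crop[0]:crop[2]]
    cv2.imwrite('pics/'+name,cv2.resize(im,None,fx=s,fy=s,interpolation=cv2.INTER_CUBIC))
E
python3 - <<'E'
from h import *
for c in ['top','side']:
    p=manip.grab_frame(c); save(p,c+'0.png')
    print(c,p['fx'],p['k1'],(-R(p).T@np.array(p['tvec']).ravel()).round())
    for n in ['mount_a','mirror_a','lens','target_round','target_bar','case','bobbin','filter_cube','hex_key']:
        for d in manip.search_frame(n,p):
            if d['conf']>.2: print(n,round(d['conf'],2),cam2w(p,d['location']).round(),proj(p,cam2w(p,d['location'])).round())
print(manip.state())
E
```

```text
top 499.72002483668933 0.00808019284427919 [ 366.   58. 1033.]
mount_a 0.88 [467.  92.   8.] [[301. 290.]]
mount_a 0.87 [511. 386.   9.] [[158. 269.]]
mount_a 0.53 [491. 220.  15.] [[239. 278.]]
mirror_a 0.95 [ 384. -146.   14.] [[420. 331.]]
mirror_a 0.71 [ 587. -271.   18.] [[476. 231.]]
mirror_a 0.65 [ 589. -105.   19.] [[396. 230.]]
mirror_a 0.5 [489. 216.  13.] [[241. 279.]]
lens 0.8 [ 596. -188.   17.] [[435. 227.]]
target_round 0.64 [655.  54.  14.] [[319. 201.]]
target_bar 0.62 [491. 236.  29.] [[229. 277.]]
case 0.71 [ 531. -187.   20.] [[437. 257.]]
case 0.44 [382. 184.  14.] [[255. 332.]]
bobbin 0.7 [382. 181.  15.] [[257. 332.]]
bobbin 0.29 [ 529. -188.   14.] [[437. 259.]]
filter_cube 0.64 [785. -75.  30.] [[380. 139.]]
filter_cube 0.31 [ 527. -191.   16.] [[439. 260.]]
side 461.49373414153104 -0.036795389246712114 [ 359. -842.  642.]
mount_a 0.86 [461.  83.  13.] [[250. 252.]]
mount_a 0.63 [491. 217.  12.] [[253. 223.]]
mount_a 0.54 [507. 385.  12.] [[249. 194.]]
mirror_a 0.8 [ 589. -120.   22.] [[326. 291.]]
mirror_a 0.68 [ 388. -159.   17.] [[233. 323.]]
mirror_a 0.6 
[... 341 characters left out ...]
] [[221. 279.]]
{'time': 1.0, 'joint_pos': array([-1.29059411e+00,  3.50720557e-01,  1.65181880e+00,  1.52693576e-05,
        1.13912048e+00, -8.45649186e-02]), 'dq': array([ 0.00019628,  0.00010955,  0.00011454, -0.000529  , -0.00060856,
       -0.0018436 ]), 'joint_efforts': array([-2.41157089e-03, -4.97251010e+01, -2.85486281e+01,  6.98734238e-02,
        2.20237160e-02,  2.96086739e-06]), 'tool_pos': array([ 196.23978764, -513.76826494,  226.61413625]), 'ee_rot': array([-3.14152688e+00, -1.94937334e-05,  3.64760747e-01]), 'force': array([ 0.6572996 , -0.10122065,  0.22498612]), 'torque': array([-0.0420952 , -0.02117634, -0.01038139]), 'grasp_force': 0.0, 'finger_gap': 0.9977248080414873}
```

View pics/top0.png

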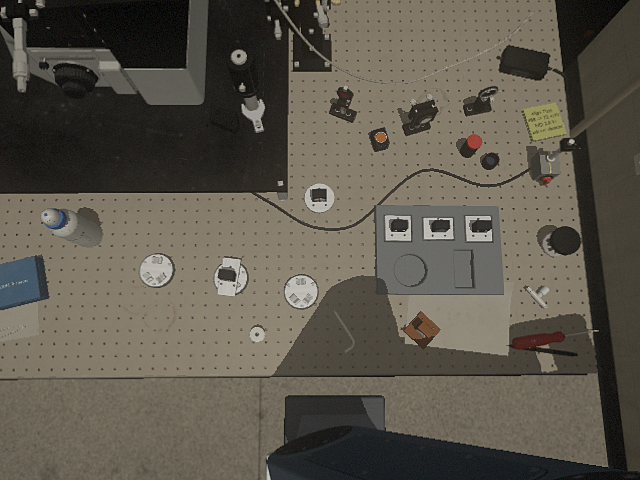

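View pics/side0.png

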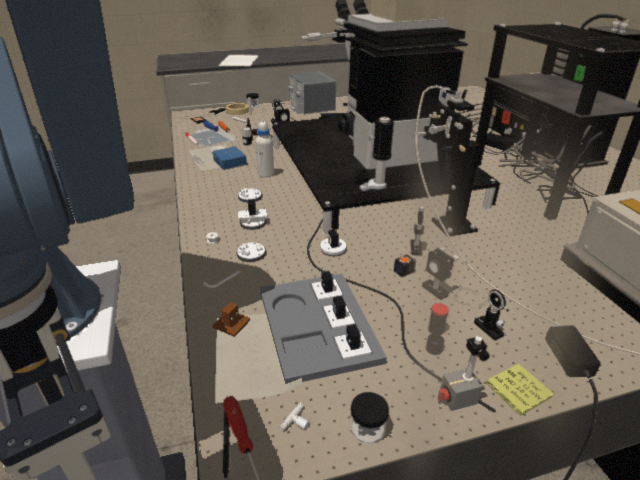

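Top view: the case is at (437,250), with all three optics in the far row at (398/438/480,228) and both near cavities empty. The round target is at (319,197), the bar target sits on mount_c at (230,277), and the free mounts are at (157,270) and (301,291). Two things look like mirror_b: the white mirror plates in the case, which fit the description, and the brown one at (421,330) outside it, which is the decoy to leave alone.

```bash
cat >> h.py <<'E'
def rows(x,y,z,yaw=None,g=0.093,n=None,s=None,vmax=35.):
    """rows from pose s (x,y,z,yaw deg) or current state to target; prints; returns target"""
    if s is None:
        st=manip.state(); s=[*st['tool_pos'],np.degrees(st['ee_rot'][2])]
    s=np.array(s,float)
    if yaw is None: yaw=s[3]
    dy=yaw-s[3]
    d=np.array([x,y,z])-s[:3]
    if n is None: n=max(1,int(np.ceil(max(np.linalg.norm(d)/vmax,abs(dy)/6.5))))
    out=[];a=np.radians(s[3])
    for i in range(n):
        w=d/n
        out+=[round((np.cos(a)*w[0]+np.sin(a)*w[1])/1000,4),round((np.sin(a)*w[0]-np.cos(a)*w[1])/1000,4),round(-w[2]/1000,4),round(-dy/n,2),g]
        a+=np.radians(dy/n)
    for k in range(0,n,8): print(' rows',out[k*5:(k+8)*5])
    return [x,y,z,yaw]
E
python3 - <<'E'
from h import *
p=manip.grab_frame('wrist'); st=manip.state()
c=-R(p).T@np.array(p['tvec']).ravel(); a=st['ee_rot'][2]; d=c-st['tool_pos']
print('cam in tool',np.cos(a)*d[0]+np.sin(a)*d[1],np.sin(a)*d[0]-np.cos(a)*d[1],-d[2],p['fx'],p['k1']); r=R(p); print(r.round(2))
s=rows(490,-188,330,0)
print(manip.state()['ee_rot'])
E
```

```text
cam in tool 69.32180058990235 -0.9598725351720567 -159.2205610546526 387.8233246796843 0.022450483717880932
[[ 0.36 -0.93 -0.  ]
 [-0.9  -0.35  0.25]
 [-0.24 -0.09 -0.97]]
 rows [np.float64(0.0301), np.float64(-0.0153), np.float64(-0.008), np.float64(1.61), 0.093, np.float64(0.0296), np.float64(-0.0162), np.float64(-0.008), np.float64(1.61), 0.093, np.float64(0.0291), np.float64(-0.017), np.float64(-0.008), np.float64(1.61), 0.093, np.float64(0.0287), np.float64(-0.0178), np.float64(-0.008), np.float64(1.61), 0.093, np.float64(0.0281), np.float64(-0.0186), np.float64(-0.008), np.float64(1.61), 0.093, np.float64(0.0276), np.float64(-0.0194), np.float64(-0.008), np.float64(1.61), 0.093, np.float64(0.0271), np.float64(-0.0202), np.float64(-0.008), np.float64(1.61), 0.093, np.float64(0.0265), np.float64(-0.0209), np.float64(-0.008), np.float64(1.61), 0.093]
 rows [np.float64(0.0259), np.float64(-0.0217), np.float64(-0.008), np.float64(1.61), 0.093, np.float64(0.0253), np.float64(-0.0224), np.float64(-0.008), np.float64(1.61), 0.093, np.float64(0.0246), np.float64(-0.0231), np.float64(-0.008), np.float64(1.61), 0.093, np.float64(0.024), np.float64(-0.0238), np.float64(-0.008), np.float64(1.61), 0.093, np.float64(0.0233), np.float64(-0.0244), np.float64(-0.008), np.float64(1.61), 0.093]
[3.14158377e+00 1.04331878e-05 3.64834336e-01]
```

```bash
python3 - <<'E'
s=open('h.py').read(); i=s.index('def rows'); s=s[:i]+'''def rows(x,y,z,yaw=None,s=None,vmax=36.):
    """turn first, then straight; prints n x row"""
    if s is None:
        st=manip.state(); s=[*st['tool_pos'],np.degrees(st['ee_rot'][2])]
    s=np.array(s,float)
    if yaw is None: yaw=s[3]
    t=-(yaw-s[3]); d=np.array([x,y,z])-s[:3]; a=np.radians(yaw)
    nt=int(np.ceil(abs(t)/6.9)) if abs(t)>.02 else 0
    if nt: print(f'  turn {nt} x {t/nt:.2f}')
    n=max(1,int(np.ceil(np.linalg.norm(d)/vmax)))
    v=np.array([np.cos(a)*d[0]+np.sin(a)*d[1],np.sin(a)*d[0]-np.cos(a)*d[1],-d[2]])/1000/n
    print(f'  shift {n} x',[float(q) for q in v.round(5)])
    return [x,y,z,yaw]
'''
open('h.py','w').write(s)
E
python3 -c "
from h import *
rows(490,-188,330,0)"
```

```text
turn 4 x 5.23
  shift 13 x [0.0226, -0.02506, -0.00795]
```

Call:
play_rows:
  steps: [0,0,0,6.97,0.093,0,0,0,6.97,0.093,0,0,0,6.96,0.093,0.0265,-0.0294,-0.0093,0,0.093,0.0265,-0.0294,-0.0093,0,0.093,0.0265,-0.0294,-0.0093,0,0.093,0.0265,-0.0294,-0.0093,0,0.093,0.0265,-0.0294,-0.0093,0,0.093]

```text
time: 1.72
tool_pos: [329.6, -365.2, 273.7]
ee_rot: [3.141, -0.0, -0.0]
force: [0.3, 0.7, -0.7]
finger_gap: 1.0
grasp_force: 0.0
```

Call:
play_rows:
  steps: [0.0265,-0.0294,-0.0093,0,0.093,0.0265,-0.0294,-0.0093,0,0.093,0.0265,-0.0294,-0.0093,0,0.093,0.0265,-0.0294,-0.0093,0,0.093,0.0265,-0.0294,-0.0093,0,0.093,0.0265,-0.0294,-0.0093,0,0.093,0,0,0,0,0.093]

```text
time: 2.3
tool_pos: [491.3, -186.2, 330.6]
ee_rot: [-3.142, -0.003, 0.005]
force: [0.8, -0.2, -0.4]
finger_gap: 0.998
grasp_force: 0.0
```

Run:
```python
from h import *
p=manip.grab_frame('wrist'); save(p,'w1.png'); np.save('w1.npy',p,allow_pickle=True)
st=manip.state(); print(st['tool_pos'],st['ee_rot'],st['time'])
for n in ['mirror_a','lens','target_round','case']:
    for d in manip.search_frame(n,p):
        if d['conf']>.3: print(n,round(d['conf'],2),cam2w(p,d['location']).round(1),proj(p,cam2w(p,d['location'])).round())
```

```text
[ 489.49656076 -188.14647243  329.56752128] [ 3.14126468e+00 -1.41055295e-03  4.26125363e-03] 2.35
mirror_a 0.94 [ 589.5 -272.    22.8] [[388. 105.]]
mirror_a 0.83 [ 388.3 -154.1   14.3] [[287. 268.]]
mirror_a 0.55 [ 593.8 -112.6   17.9] [[249. 101.]]
lens 0.69 [ 589.2 -191.4   17.3] [[317. 106.]]
target_round 0.61 [655.7  41.6  18.4] [[106.  40.]]
case 0.59 [ 536.1 -192.2   18.1] [[317. 153.]]
```

View pics/w1.png

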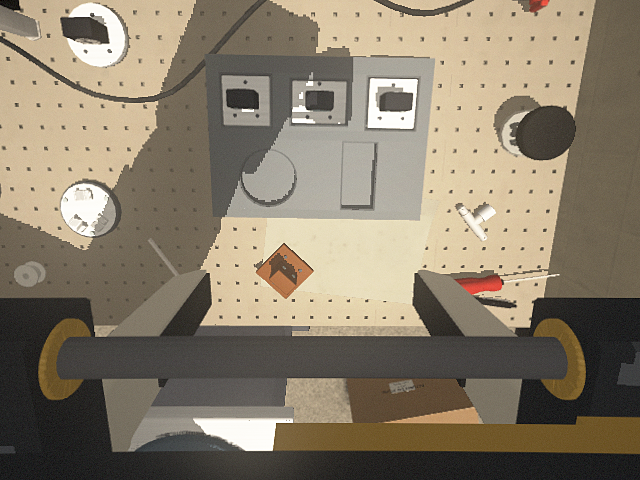

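Wrist view: the case outline runs from about (207,57) to (434,58) and down to (420,219). The optics are at (243,100), (319,100) and (393,100), the empty round cavity is at (269,177) and the bar cavity at (359,175). The round target is at (95,35), a free mount at (90,208), and the brown decoy at (285,270), which I'll leave alone.

```bash
cat >> h.py <<'E'
from scipy.optimize import minimize
def seg(pts,z,n=40,closed=True):
    P=np.array(pts,float); Q=np.roll(P,-1,0) if closed else P[1:]; 
    if not closed: P=P[:-1]
    t=np.linspace(0.03,.97,n)[:,None]
    a=np.vstack([p+(q-p)*t for p,q in zip(P,Q)]); nr=np.vstack([np.tile([(q-p)[1],-(q-p)[0]]/np.linalg.norm(q-p),(n,1)) for p,q in zip(P,Q)])
    return np.c_[a,np.full(len(a),z),nr]
def rect(a,b,z,c=(0,0),n=40): a/=2;b/=2; return seg([[c[0]+i*a,c[1]+j*b] for i,j in [(-1,-1),(1,-1),(1,1),(-1,1)]],z,n)
def circ(r,z,c=(0,0),n=120):
    t=np.linspace(0,2*np.pi,n); o=np.c_[np.cos(t),np.sin(t)]; return np.c_[o*r+c,np.full(n,z),o]
def score(p,g,m,q,w=1.2):
    c,s=np.cos(q[2]),np.sin(q[2]); r=np.array([[c,-s],[s,c]])
    X=np.c_[m[:,:2]@r.T+q[:2],m[:,2]]; N=np.c_[m[:,3:5]@r.T,np.zeros(len(m))]
    f=lambda Y:(lambda uv:cv2.remap(g,uv[:,0].astype(np.float32)[:,None],uv[:,1].astype(np.float32)[:,None],cv2.INTER_LINEAR)[:,0])(proj(p,Y))
    d=np.abs(f(X+N*w)-f(X-N*w)); return -np.mean(np.minimum(d,50))
def fit(p,m,q0,rx=8,ra=.1,fixyaw=False,st=2.):
    g=cv2.GaussianBlur(cv2.cvtColor(p['img'],cv2.COLOR_RGB2GRAY).astype(np.float32),(0,0),.8)
    q0=np.array(q0,float); best=(0,q0)
    for da in ([0] if fixyaw else np.arange(-ra,ra+1e-6,.02)):
        for dx in np.arange(-rx,rx+.1,st):
            for dy in np.arange(-rx,rx+.1,st):
                q=q0+[dx,dy,da]; s=score(p,g,m,q,2.)
                if s<best[0]: best=(s,q)
    F=(lambda v:score(p,g,m,[v[0],v[1],q0[2] if fixyaw else v[2]/100]))
    v0=best[1]*[1,1,100]
    r=minimize(F,v0,method='Nelder-Mead',options=dict(initial_simplex=[v0,v0+[1,0,0],v0+[0,1,0],v0+[0,0,1.]],xatol=.02,fatol=.005))
    return r.x[0],r.x[1],np.degrees(q0[2] if fixyaw else r.x[2]/100),r.fun
CASE=rect(186,258,17,n=80)
def plate(w,h,z0): return np.vstack([rect(w,h,15.5+z0),rect(18,30,51.5+z0)])
E
python3 - <<'E'
from h import *
p=np.load('w1.npy',allow_pickle=True).item()
q=fit(p,CASE,[533,-190,-.03],10,.1); print(q)
t=manip.grab_frame('top'); np.save('t1.npy',t,allow_pickle=True)
print('top',fit(t,CASE,q[:2]+(np.radians(q[2]),),8,.06))
# cavities: relative
c,s=np.cos(np.radians(q[2])),np.sin(np.radians(q[2]))
def inc(P): d=np.array(P)[:2]-q[:2]; return (c*d[0]+s*d[1]).round(1),(-s*d[0]+c*d[1]).round(1)
for n,m,w,h,g0 in [('mA',0,54,54,(593,-105)),('L',0,46,62,(591,-190)),('mB',0,54,54,(590,-272))]:
    f=fit(p,plate(w,h,4),g0+(np.radians(q[2]),),10,.06); print(n,f,inc(f))
f=fit(p,circ(33.5,17),at_z(p,[269,177],17)[0][:2].tolist()+[0],6,fixyaw=True); print('round',f,inc(f))
f=fit(p,rect(79,39,17),at_z(p,[359,175],17)[0][:2].tolist()+[np.radians(q[2])],6,.06); print('bar',f,inc(f))
f=fit(p,np.vstack([circ(32,15.5)]),(653,48,0),12,fixyaw=True); print('TR',f)
print('mount',fit(p,circ(36,10),at_z(p,[90,208],10)[0][:2].tolist()+[0],10,fixyaw=True))
rows(425,150,330,0)
E
```

```text
(np.float64(526.5393115343928), np.float64(-192.22247148968052), np.float64(-0.8434983956153235), np.float64(-16.013202667236328))
top (np.float64(526.6585974032002), np.float64(-189.31324369028948), np.float64(-1.1338327445723775), np.float64(-6.099692344665527))
mA (np.float64(593.8009008814811), np.float64(-109.27258892798027), np.float64(-0.8085802167451593), np.float64(-44.753570556640625)) (np.float64(66.0), np.float64(83.9))
L (np.float64(592.3420738822501), np.float64(-192.61900738954185), np.float64(0.04761165157888667), np.float64(-48.05600357055664)) (np.float64(65.8), np.float64(0.6))
mB (np.float64(591.9184940339181), np.float64(-277.48130411964354), np.float64(-0.186732225864677), np.float64(-45.394676208496094)) (np.float64(66.6), np.float64(-84.3))
round (np.float64(504.2477297412239), np.float64(-132.788711057973), np.float64(0.0), np.float64(-29.722936630249023)) (np.float64(-23.2), np.float64(59.1))
bar (np.float64(507.3793972338816), np.float64(-242.69269537715493), np.float64(-1.011346656859116), np.float64(-29.58074378967285)) (np.float64(-18.4), np.float64(-50.7))
TR (np.float64(660.9913263691767), np.float64(54.29273427412481), np.float64(0.0), np.float64(-44.71007537841797))
mount (np.float64(465.01312002302495), np.float64(90.17547280975741), np.float64(0.0), np.float64(-33.13508224487305))
  turn 1 x -0.09
  shift 10 x [-0.0062, -0.03413, -0.00014]
```

Call:
play_rows:
  steps: [-0.0062,-0.0341,-0.0001,0,0.093,-0.0062,-0.0341,-0.0001,0,0.093,-0.0062,-0.0341,-0.0001,0,0.093,-0.0062,-0.0341,-0.0001,0,0.093,-0.0062,-0.0341,-0.0001,0,0.093,-0.0062,-0.0341,-0.0001,0,0.093,-0.0062,-0.0341,-0.0001,0,0.093,-0.0062,-0.0341,-0.0001,0,0.093]

```text
time: 3.27
tool_pos: [437.4, 82.9, 329.7]
ee_rot: [3.142, -0.0, -0.002]
force: [1.0, 0.7, 0.7]
finger_gap: 1.0
grasp_force: 0.0
```

Call:
play_rows:
  steps: [-0.0062,-0.0341,-0.0001,0,0.093,-0.0062,-0.0341,-0.0001,0,0.093,0,-0.035,0,0,0.093,0,-0.035,0,0,0.093,0,0,0,0,0.093,0,0,0,0,0.093]

```text
time: 3.77
tool_pos: [425.6, 220.9, 329.6]
ee_rot: [3.141, 0.001, 0.001]
force: [0.9, -0.3, 0.1]
finger_gap: 1.004
grasp_force: 0.0
```

Run:
```python
from h import *
p=manip.grab_frame('wrist'); save(p,'w2.png'); np.save('w2.npy',p,allow_pickle=True)
st=manip.state(); print(st['tool_pos'],st['ee_rot'],st['time'])
M=[(465,90),(490,220),(510,386)]
print([fit(p,circ(36,10),m+(0,),12,fixyaw=True) for m in M])
print('bar',[fit(p,plate(76,36,15.8),(490,220,a),10,.2) for a in (-.2,.2)])
print(proj(p,[(x,y,15) for x,y in M]))
```

```text
[425.73182411 219.92140576 329.65490376] [ 3.14106833e+00  5.09861681e-04 -1.66205332e-05] 3.8167
[(np.float64(465.3716862111711), np.float64(95.26641172417791), np.float64(0.0), np.float64(-46.1249885559082)), (np.float64(494.9907424194356), np.float64(220.84925944371736), np.float64(0.0), np.float64(-13.083847045898438)), (np.float64(510.2490401607053), np.float64(388.0238549568229), np.float64(0.0), np.float64(-41.00025939941406))]
bar [(np.float64(490.6001478922551), np.float64(222.5900862822627), np.float64(-8.627389347315882), np.float64(-20.675352096557617)), (np.float64(490.7503676520433), np.float64(222.58611054636845), np.float64(-8.027832417210208), np.float64(-20.660812377929688))]
[[421.38149405 156.02203262]
 [312.90407813 134.44329931]
 [170.5103694  116.1712541 ]]
```

View pics/w2.png

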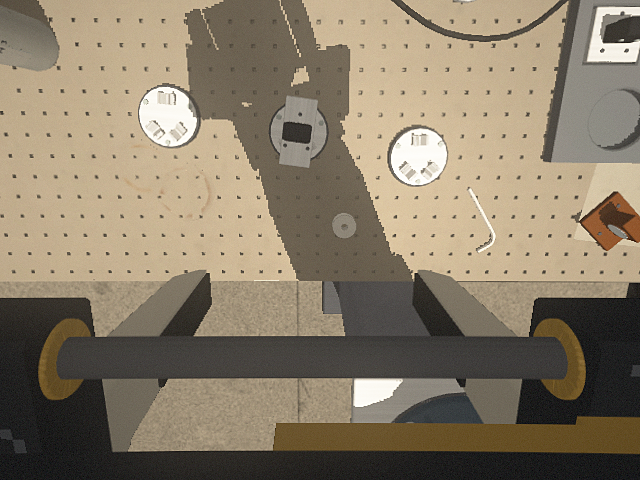

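Wrist view 2: free mounts at (169,115) and (418,156), bar target on mount_c at (298,131), bobbin at (344,225), hex key at (483,220). All front vees point up in the image (+x). Next, a closer look at the bar.

```bash
cat >> h.py <<'E'
def over(x,y,yaw,z=180,back=60,**k):
    a=np.radians(yaw); return rows(x-back*np.cos(a),y-back*np.sin(a),z,yaw,**k)
E
python3 -c "
from h import *
over(491,222.5,-8.4)"
```

```text
turn 2 x 4.20
  shift 5 x [0.00084, -0.00242, 0.02993]
```

Call:
play_rows:
  steps: [0,0,0,4.2,0.06,0,0,0,4.2,0.06,0.0008,-0.0024,0.03,0,0.06,0.0008,-0.0024,0.03,0,0.06,0.0008,-0.0024,0.03,0,0.06,0.0008,-0.0024,0.03,0,0.06,0.0008,-0.0024,0.03,0,0.06,0,0,0,0,0.06]

```text
time: 4.48
tool_pos: [429.5, 229.4, 175.5]
ee_rot: [3.137, 0.007, -0.149]
force: [-0.7, 0.5, -1.0]
finger_gap: 0.646
grasp_force: 0.0
```

Call:
play_rows:
  steps: [0,0,0,0,0.06,0,0,0,0,0.06,0,0,0,0,0.06,0,0,0,0,0.06]

```text
time: 4.82
tool_pos: [432.2, 231.9, 181.6]
ee_rot: [-3.14, -0.002, -0.147]
force: [0.1, 0.5, 0.4]
finger_gap: 0.647
grasp_force: 0.0
```

Run:
```python
from h import *
p=manip.grab_frame('wrist'); save(p,'w3.png'); np.save('w3.npy',p,allow_pickle=True)
st=manip.state(); print(st['tool_pos'],st['ee_rot'],st['time'])
f=fit(p,plate(76,36,15.8),(491,222.5,-.15),8,.1);print(f)
print(fit(p,rect(76,36,31.3),(f[0],f[1],np.radians(f[2])),4,.06))
print(fit(p,rect(18,30,67.3),(f[0],f[1],np.radians(f[2])),4,.06))
im=p['img'].copy()
for q in proj(p,np.c_[plate(76,36,15.8)[:,:2]@np.array([[np.cos(np.radians(f[2])),np.sin(np.radians(f[2]))],[-np.sin(np.radians(f[2])),np.cos(np.radians(f[2]))]])+f[:2],plate(76,36,15.8)[:,2]]): cv2.circle(im,tuple(int(v) for v in q.round()),0,(255,0,0),-1)
p['img']=im; save(p,'w3f.png',(180,20,460,300),2)
```

```text
[432.00166066 231.92874304 181.29801677] [-3.14042300e+00 -1.95669798e-03 -1.46773136e-01] 4.8667
(np.float64(490.6072966553371), np.float64(223.80623480787327), np.float64(-10.05884359580446), np.float64(-23.698223114013672))
(np.float64(490.9892363729289), np.float64(225.0054218258121), np.float64(-7.458258330952275), np.float64(-21.320894241333008))
(np.float64(491.4513638747379), np.float64(223.42206251736724), np.float64(-6.620406712149168), np.float64(-27.833969116210938))
```

View pics/w3f.png

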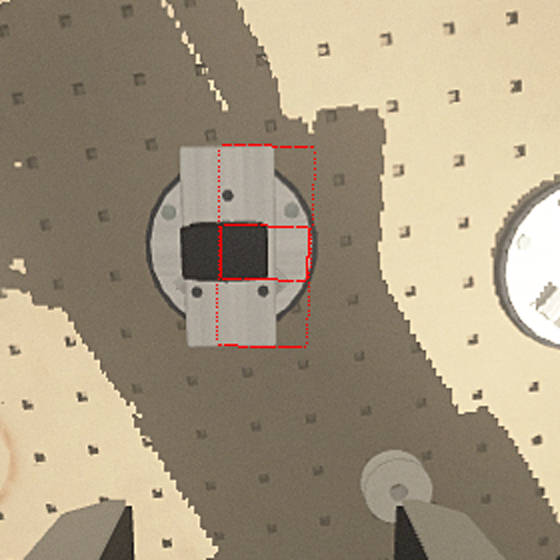

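The overlay shows the fit stuck about 14 mm off in y: the true bar has its cell at crop (224,251). I'll refit starting from the right side.

```bash
cat >> h.py <<'E'
def draw(p,m,f,name,crop,s=2):
    a=np.radians(f[2]); c,n=np.cos(a),np.sin(a); im=p['img'].copy()
    for q in proj(p,np.c_[m[:,:2]@np.array([[c,n],[-n,c]])+f[:2],m[:,2]]): cv2.circle(im,tuple(int(v) for v in q.round()),0,(255,0,0),-1)
    save(dict(img=im),name,crop,s)
E
python3 - <<'E'
from h import *
p=np.load('w3.npy',allow_pickle=True).item()
f=fit(p,plate(76,36,15.8),(491,237,-.12),8,.1);print(f)
print(fit(p,rect(76,36,31.3),(f[0],f[1],np.radians(f[2])),4,.06))
print(fit(p,rect(18,30,67.3),(f[0],f[1],np.radians(f[2])),4,.06))
print(fit(p,circ(36,10),(f[0],f[1],0),6,fixyaw=True))
print(fit(np.load('w2.npy',allow_pickle=True).item(),plate(76,36,15.8),(491,237,-.12),8,.1))
s=rows(f[0],f[1],120,f[2]); rows(f[0],f[1],15.8+27,f[2],s=s)
E
```

```text
(np.float64(492.7257404655386), np.float64(237.24710964921894), np.float64(-7.887989959895563), np.float64(-43.540008544921875))
(np.float64(492.94272481385565), np.float64(239.1568771739447), np.float64(-9.364197409596464), np.float64(-35.00724411010742))
(np.float64(492.8541936327866), np.float64(236.76052339492202), np.float64(-9.498771242155842), np.float64(-49.982460021972656))
(np.float64(496.745801973597), np.float64(237.0358333518515), np.float64(0.0), np.float64(-21.527790069580078))
(np.float64(492.7497441046162), np.float64(237.46833636615054), np.float64(-7.482228377677685), np.float64(-39.63864517211914))
  turn 1 x -0.52
  shift 3 x [0.01981, -0.00453, 0.02043]
  shift 3 x [0.0, -0.0, 0.02573]
```

Call:
play_rows:
  steps: [0.0198,-0.0045,0.0204,-0.5,0.06,0.0198,-0.0045,0.0204,0,0.06,0.0198,-0.0045,0.0204,0,0.06,0,0,0,0,0.06,0,0,0.0257,0,0.06,0,0,0.0257,0,0.06,0,0,0.0257,0,0.06,0,0,0,0,0.06]

```text
time: 5.53
tool_pos: [490.0, 236.2, 38.8]
ee_rot: [3.139, 0.005, -0.138]
force: [-1.3, 0.5, -1.7]
finger_gap: 0.642
grasp_force: 0.0
```

Call:
play_rows:
  steps: [0,0,0,0,0.06,0,0,0,0,0.02,0,0,0,0,0.02,0,0,0,0,0.02,0,0,0,0,0.02,0,0,0,0,0.02]

```text
time: 6.03
tool_pos: [492.4, 237.1, 42.3]
ee_rot: [-3.141, -0.001, -0.138]
force: [0.4, -0.0, 0.4]
finger_gap: 0.337
grasp_force: 0.0
```

Run:
```python
from h import *
st=manip.state(); print(st)
rows(st['tool_pos'][0],st['tool_pos'][1],180)
```

```text
{'time': 6.0333, 'joint_pos': array([3.63477009e-01, 6.02195398e-01, 1.79060299e+00, 5.70715429e-06,
       7.47771650e-01, 2.07210432e+00]), 'dq': array([-0.001004  ,  0.0074075 ,  0.00318153, -0.0010921 , -0.00384161,
       -0.00016481]), 'joint_efforts': array([ 1.13142483e-02, -5.53501546e+01, -2.02939475e+01, -1.65532687e-02,
       -7.20511470e-02,  1.16445017e-04]), 'tool_pos': array([492.42155403, 237.05767205,  42.32441083]), 'ee_rot': array([-3.14109781e+00, -8.94919189e-04, -1.37835393e-01]), 'force': array([ 0.37643979, -0.02744303,  0.38770269]), 'torque': array([ 0.02823411,  0.04788173, -0.00628168]), 'grasp_force': 0.0, 'finger_gap': 0.33667375770920516}
  shift 4 x [0.0, -0.0, -0.03442]
```

Call:
play_rows:
  steps: [0,0,0,0,0.02,0,0,0,0,0.02,0,0,0,0,0.02,0,0,-0.005,0,0.02,0,0,-0.015,0,0.02,0,0,-0.03,0,0.02,0,0,-0.03,0,0.02,0,0,-0.03,0,0.02]

```text
time: 6.7
tool_pos: [491.7, 236.8, 152.8]
ee_rot: [3.141, 0.001, -0.138]
force: [0.6, 0.2, -1.4]
finger_gap: 0.323
grasp_force: 30.0
```

Call:
play_rows:
  steps: [0,0,-0.03,0,0.02,0,0,0,0,0.02,0,0,0,0,0.02,0,0,0,0,0.02]

```text
time: 7.03
tool_pos: [491.6, 236.7, 180.8]
ee_rot: [3.141, 0.001, -0.138]
force: [-0.9, -0.3, -1.1]
finger_gap: 0.32
grasp_force: 30.0
```

Run:
```python
from h import *
st=manip.state(); print(st['tool_pos'],st['ee_rot'],st['finger_gap'],st['grasp_force'])
p=manip.grab_frame('wrist'); save(p,'w4.png'); np.save('w4.npy',p,allow_pickle=True)
t=st['tool_pos'];a=st['ee_rot'][2]
z0=t[2]-27; f=fit(p,plate(76,36,z0),(t[0],t[1],a),8,.06); print(f)
c,s=np.cos(a),np.sin(a);d=np.array(f[:2])-t[:2];print('in tool',c*d[0]+s*d[1],s*d[0]-c*d[1],f[2]-np.degrees(a))
draw(p,plate(76,36,z0),f,'w4f.png',(120,100,520,400),2)
over(507,-243,-0.7,s=[*t,np.degrees(a)])
```

```text
[491.5515735  236.74783297 180.82999456] [ 3.14098610e+00  1.15765857e-03 -1.37823293e-01] 0.3203404273441802 29.991604685783386
(np.float64(501.3251923802943), np.float64(236.34229239473171), np.float64(-11.817591268549538), np.float64(-26.205541610717773))
in tool 9.736655668235548 -0.9410768498575488 -3.9208982893987416
  turn 2 x -3.60
  shift 14 x [-0.00276, 0.03425, 6e-05]
```

View pics/w4f.png

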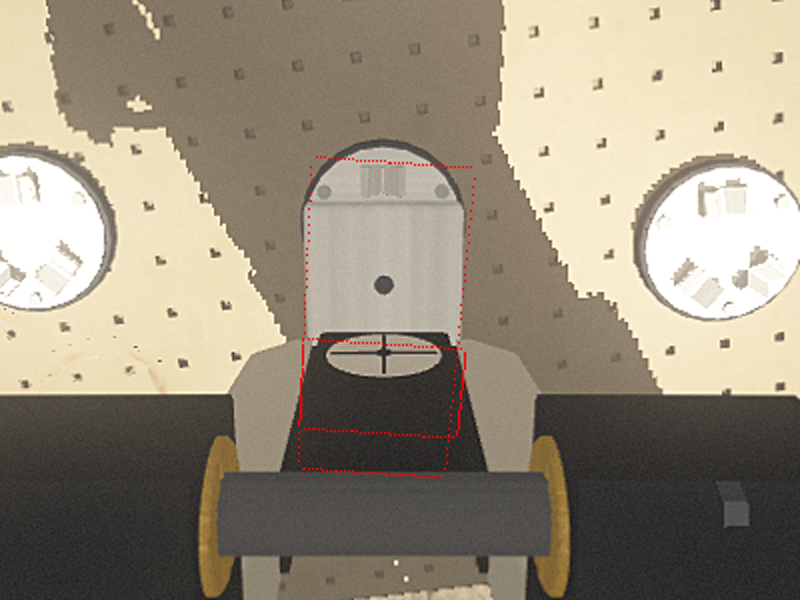

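Bar is held straight, with its front edge at crop (384,202) and screw head at (384,285). Next I'll fit only its visible part while travelling to the case.

Call:
play_rows:
  steps: [0,0,0,-3.6,0.02,0,0,0,-3.6,0.02,-0.0028,0.0343,0,0,0.02,-0.0028,0.0343,0,0,0.02,-0.0028,0.0343,0,0,0.02,-0.0028,0.0343,0,0,0.02,-0.0028,0.0343,0,0,0.02,-0.0028,0.0343,0,0,0.02]

```text
time: 7.75
tool_pos: [471.7, 29.9, 180.3]
ee_rot: [-3.142, 0.003, -0.012]
force: [0.8, 0.2, -1.2]
finger_gap: 0.323
grasp_force: 3.0
```

Call:
play_rows:
  steps: [-0.0028,0.0343,0,0,0.02,-0.0028,0.0343,0,0,0.02,-0.0028,0.0343,0,0,0.02,-0.0028,0.0343,0,0,0.02,-0.0028,0.0343,0,0,0.02,-0.0028,0.0343,0,0,0.02,-0.0028,0.0343,0,0,0.02,-0.0028,0.0343,0,0,0.02]

```text
time: 8.42
tool_pos: [446.0, -244.1, 180.2]
ee_rot: [-3.14, 0.002, -0.012]
force: [1.0, -0.3, -1.6]
finger_gap: 0.32
grasp_force: 30.0
```

Call:
play_rows:
  steps: [0,0,0,0,0.02,0,0,0,0,0.02,0,0,0,0,0.02,0,0,0,0,0.02,0,0,0,0,0.02]

```text
time: 8.83
tool_pos: [447.1, -241.7, 181.3]
ee_rot: [-3.141, 0.001, -0.011]
force: [-0.2, -0.5, -1.4]
finger_gap: 0.325
grasp_force: 30.0
```

```bash
cat >> h.py <<'E'
def held(l,w,z0): return seg([[10,-w/2],[l/2,-w/2],[l/2,w/2],[10,w/2]],15.5+z0,60,closed=False)
def intool(f,st):
    t=st['tool_pos'];a=st['ee_rot'][2];c,s=np.cos(a),np.sin(a);d=np.array(f[:2])-t[:2]
    return round(c*d[0]+s*d[1],2),round(s*d[0]-c*d[1],2),round(f[2]-np.degrees(a),2)
E
python3 - <<'E'
from h import *
st=manip.state(); print(st['tool_pos'],st['ee_rot'],st['finger_gap'],st['grasp_force'],st['time'])
p=manip.grab_frame('wrist'); np.save('w5.npy',p,allow_pickle=True)
t=st['tool_pos'];a=st['ee_rot'][2]
m=held(76,36,t[2]-27)
f=fit(p,m,(t[0],t[1],a),8,.06); print(f,intool(f,st))
p4=np.load('w4.npy',allow_pickle=True).item(); s4=dict(tool_pos=np.array([491.55,236.75,180.83]),ee_rot=[0,0,-.13782])
f4=fit(p4,held(76,36,153.83),(491,237,-.138),8,.06); print(f4,intool(f4,s4))
g=fit(p,rect(79,39,17),(507,-243,a),8,.06); print('cav',g,intool(g,st))
for c in 'AB': pass
print([fit(p,plate(w,h,4),q+(-.01,),8,.04) for w,h,q in [(54,54,(593,-109)),(46,62,(592,-193)),(54,54,(592,-277))]])
draw(p,np.vstack([m]),f,'w5f.png',(160,40,560,340),2)
im=cv2.imread('pics/w5f.png')
r=rect(79,39,17);b=np.radians(g[2])
for q in proj(p,np.c_[r[:,:2]@np.array([[np.cos(b),np.sin(b)],[-np.sin(b),np.cos(b)]])+g[:2],r[:,2]]): cv2.circle(im,tuple(int(v) for v in ((q-[160,40])*2).round()),0,(0,255,0),-1)
cv2.imwrite('pics/w5f.png',im)
E
```

```text
[ 447.12954437 -241.70233064  181.32962061] [-3.14111956e+00  5.86150998e-04 -1.08639449e-02] 0.3248152765537049 29.998011589050293 8.8333
(np.float64(448.426074653874), np.float64(-241.76150480813706), np.float64(1.7673231713940156), np.float64(-46.21044921875)) (np.float64(1.3), np.float64(0.05), np.float64(2.39))
(np.float64(493.0430059382109), np.float64(237.09721932268016), np.float64(-7.795254876163698), np.float64(-38.43301010131836)) (np.float64(1.43), np.float64(-0.55), np.float64(0.1))
cav (np.float64(506.7915506567518), np.float64(-243.22478088763148), np.float64(-0.6033598227613305), np.float64(-23.06912612915039)) (np.float64(59.68), np.float64(0.87), np.float64(0.02))
[(np.float64(590.6234256741573), np.float64(-109.49519014283842), np.float64(1.8531426304394674), np.float64(-23.218433380126953)), (np.float64(590.6913276702655), np.float64(-193.91595342743682), np.float64(-0.24176116713813456), np.float64(-33.29407501220703)), (np.float64(589.8081496185739), np.float64(-276.21930348754773), np.float64(-1.7483628906203117), np.float64(-36.09273147583008))]
```

View pics/w5f.png

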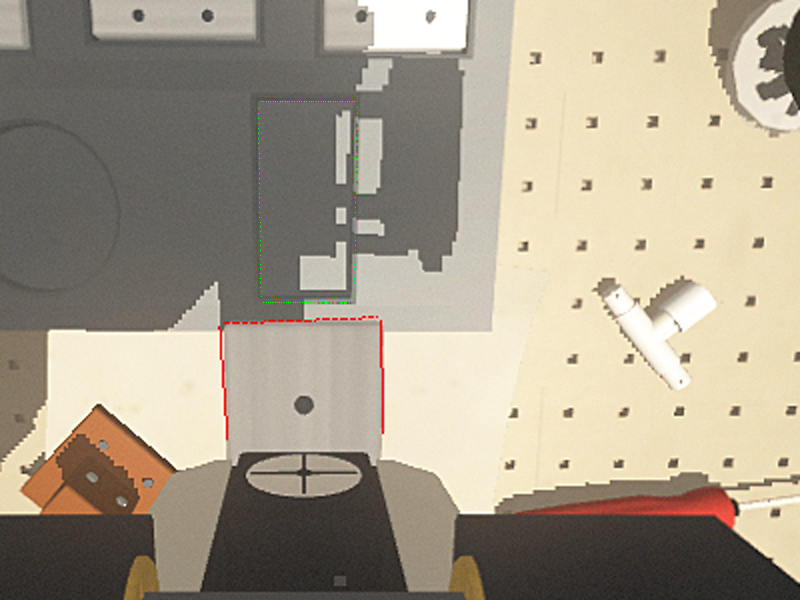

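```bash
cat >> h.py <<'E'
def edge(p,a,b,vert,half=6):
    """subpixel edge points between pixels a,b; vert: edge runs vertically -> search in x. robust line"""
    g=cv2.GaussianBlur(cv2.cvtColor(p['img'],cv2.COLOR_RGB2GRAY).astype(np.float32),(0,0),.8); P=[]
    for t in np.linspace(0,1,60):
        c=np.array(a)+(np.array(b)-a)*t; o=np.arange(-half,half+.01,.25)
        q=np.tile(c,(len(o),1)); q[:,0 if vert else 1]+=o
        v=cv2.remap(g,q[:,0].astype(np.float32)[:,None],q[:,1].astype(np.float32)[:,None],1)[:,0]
        d=np.abs(np.gradient(v)); i=np.argmax(d); P.append(q[i])
    return cv2.fitLine(np.array(P,np.float32),cv2.DIST_HUBER,0,.01,.01).ravel()
def line_w(p,L,z,e=15): 
    q=at_z(p,[[L[2]-e*L[0],L[3]-e*L[1]],[L[2]+e*L[0],L[3]+e*L[1]]],z); return q[0],np.degrees(np.arctan2(*(q[1]-q[0])[1::-1]))
E
python3 - <<'E'
from h import *
for n,c,z,off,a in [('w4',((275,201),(345,201)),169.3,None,-7.9),('w5',((275,201),(346,199)),169.8,None,-.62)]:
    p=np.load(n+'.npy',allow_pickle=True).item()
    L=edge(p,*c,False); print(n,'front',line_w(p,L,z),a)
    for xs in [((272,206),(275,255)),((350,206),(350,255))]:
        L=edge(p,*xs,True,5); print(line_w(p,L,z))
E
```

```text
w4 front (array([530.82169962, 235.08379144, 169.3       ]), np.float64(-96.72169361389967)) -7.9
(array([525.83022704, 250.64372052, 169.3       ]), np.float64(172.1663504464352))
(array([506.22868751, 217.23766422, 169.3       ]), np.float64(-7.168174537605433))
w5 front (array([ 486.22536408, -233.92250999,  169.8       ]), np.float64(-89.37841904028205)) -0.62
(array([ 479.42977216, -223.31008394,  169.8       ]), np.float64(179.37736168150417))
(array([ 464.98680954, -259.05642518,  169.8       ]), np.float64(-0.7686932839311305))
```

Run:
```python
from h import *
s=rows(505.6,-243.6,100,-.6); s=rows(505.6,-243.6,48,-.6,s=s)
```

```text
turn 1 x -0.02
  shift 3 x [0.01948, 0.00039, 0.02716]
  shift 2 x [0.0, -0.0, 0.026]
```

Call:
play_rows:
  steps: [0.0195,0.0004,0.027,0,0.02,0.0195,0.0004,0.027,0,0.02,0.0195,0.0004,0.027,0,0.02,0,0,0.02,0,0.02,0,0,0.02,0,0.02,0,0,0.01,0,0.02,0,0,0,0,0.02,0,0,0,0,0.02]

```text
time: 9.55
tool_pos: [505.7, -244.4, 51.0]
ee_rot: [-3.142, 0.0, -0.012]
force: [-0.7, 0.2, 0.1]
finger_gap: 0.318
grasp_force: 30.0
```

Call:
play_rows:
  steps: [0,0,0,0,0.02,0,0,0.002,0,0.02,0,0,0.003,0,0.02,0,0,0.003,0,0.02,0,0,0,0,0.02,0,0,0,0,0.02]

```text
time: 10.05
tool_pos: [505.4, -244.6, 42.5]
ee_rot: [-3.141, 0.0, -0.012]
force: [0.3, -0.4, -0.3]
finger_gap: 0.32
grasp_force: 30.0
```

Run:
```python
from h import *
st=manip.state(); print(st['tool_pos'],st['ee_rot'],st['force'],st['finger_gap'],st['grasp_force'],st['time'])
```

```text
[ 505.44993719 -244.64110237   42.53326105] [-3.14143590e+00  2.60944598e-04 -1.22804441e-02] [ 0.33002674 -0.3548655  -0.34896781] 0.32012077024807517 29.997947216033936 10.05
```

Call:
play_rows:
  steps: [0,-0.001,0,0,0.02,0,0,0.003,0,0.02,0,0,0.002,0,0.02,0,0,0.001,0,0.02,0,0,0.001,0,0.02,0,0,0,0,0.02]

```text
time: 10.55
tool_pos: [505.6, -243.6, 35.9]
ee_rot: [-3.142, 0.0, -0.012]
force: [-1.7, 1.3, 3.5]
finger_gap: 0.322
grasp_force: 30.0
```

Call:
play_rows:
  steps: [0,0,0.001,0,0.02,0,0,0.001,0,0.02,0,0,0.001,0,0.02,0,0,0,0,0.02,0,0,0,0,0.02]

```text
time: 10.97
tool_pos: [506.8, -243.9, 33.7]
ee_rot: [3.141, -0.003, -0.012]
force: [2.7, 2.5, 9.3]
finger_gap: 0.321
grasp_force: 30.0
```

Call:
play_rows:
  steps: [0,0,0.001,0,0.02,0,0,0.001,0,0.02,0,0,0,0,0.02,0,0,0,0,0.02]

```text
time: 11.3
tool_pos: [507.4, -244.0, 32.1]
ee_rot: [3.14, -0.004, -0.013]
force: [4.4, 3.8, 10.2]
finger_gap: 0.321
grasp_force: 30.0
```

Call:
play_rows:
  steps: [0.001,-0.0005,0,0,0.02,0,0,0.001,0,0.02,0,0,0.0008,0,0.02,0,0,0,0,0.02,0,0,0,0,0.02]

```text
time: 11.72
tool_pos: [508.2, -243.8, 31.0]
ee_rot: [3.14, -0.004, -0.012]
force: [-1.2, 2.9, 20.7]
finger_gap: 0.323
grasp_force: 30.0
```

Run:
```python
from h import *
st=manip.state(); print(st['tool_pos'],st['ee_rot'],st['force'],st['torque'],st['finger_gap'],st['grasp_force'],st['time'])
```

```text
[ 508.15979536 -243.76264109   30.98607569] [ 3.14000808 -0.00350493 -0.01223862] [-1.21442621  2.88117615 20.74707467] [ 0.71014715  0.39028467 -0.01828959] 0.32316741083141837 30.00430405139923 11.7167
```

Call:
play_rows:
  steps: [0,0,0,0,0.05,0,0,0,0,0.05,0,0,0,0,0.05,0,0,0,0,0.05,0,0,-0.01,0,0.05,0,0,-0.03,0,0.05,0,0,-0.03,0,0.05,0,0,-0.03,0,0.05]

```text
time: 12.38
tool_pos: [506.3, -243.0, 130.4]
ee_rot: [-3.141, 0.001, -0.012]
force: [0.2, 0.6, 0.2]
finger_gap: 0.535
grasp_force: 0.0
```

Call:
play_rows:
  steps: [-0.03,0,-0.025,0,0.05,-0.031,0,-0.025,0,0.05,0,0,0,0,0.05,0,0,0,0,0.05,0,0,0,0,0.05,0,0,0,0,0.05]

```text
time: 12.88
tool_pos: [445.9, -242.3, 178.1]
ee_rot: [-3.141, 0.001, -0.012]
force: [-0.0, 0.1, -0.1]
finger_gap: 0.534
grasp_force: 0.0
```

Run:
```python
from h import *
st=manip.state(); print(st['tool_pos'],st['ee_rot'],st['finger_gap'],st['time'])
p=manip.grab_frame('wrist'); np.save('w6.npy',p,allow_pickle=True)
a=st['ee_rot'][2]
for z in (4,7):
  f=fit(p,plate(76,36,z),(507,-243.5,a),6,.06); print('bar',z,f,intool(f,st))
g=fit(p,rect(79,39,17),(507,-243,a),6,.06); print('cav',g,intool(g,st))
draw(p,plate(76,36,4),f,'w6f.png',(160,20,560,320),2)
```

```text
[ 445.89207499 -242.2555744   178.13438514] [-3.14089859e+00  8.77763643e-04 -1.20296015e-02] 0.5343363110028869 12.8833
bar 4 (np.float64(506.4707292767322), np.float64(-242.61598601961228), np.float64(0.4338904644845451), np.float64(-40.35646057128906)) (np.float64(60.58), np.float64(-0.37), np.float64(1.12))
bar 7 (np.float64(506.49181758162024), np.float64(-242.72255280825985), np.float64(-0.2213269031481622), np.float64(-38.87234115600586)) (np.float64(60.6), np.float64(-0.26), np.float64(0.47))
cav (np.float64(506.4176991383579), np.float64(-242.85944661234063), np.float64(1.1578065738538805), np.float64(-31.864465713500977)) (np.float64(60.53), np.float64(-0.12), np.float64(1.85))
```

View pics/w6f.png

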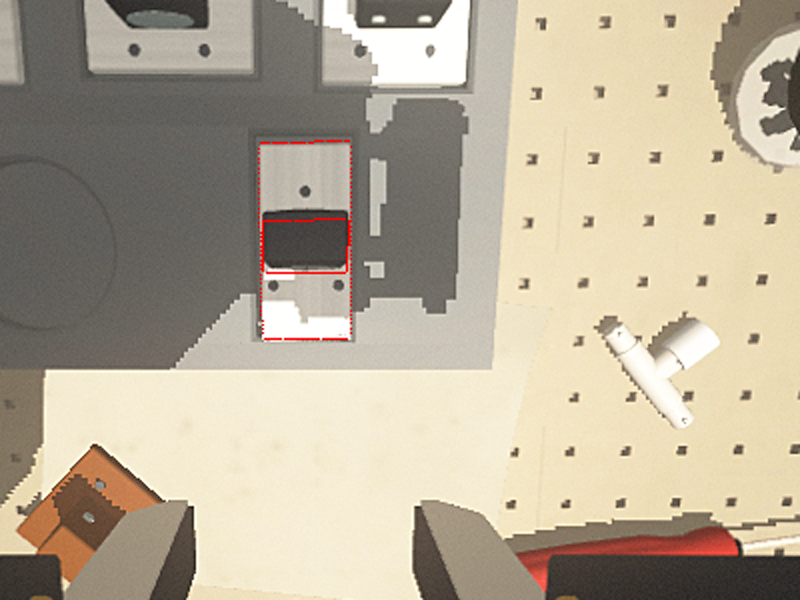

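Run:
```python
from h import *
p=np.load('w6.npy',allow_pickle=True).item()
b=-.01
for n,w,h,q in [('bar',76,36,(506.5,-243)),('L',46,62,(592,-193)),('mB',54,54,(592,-277))]:
    print(n,fit(p,rect(w,h,19.5),q+(b,),4,fixyaw=True,st=1),fit(p,rect(18,30,55.5),q+(b,),5,fixyaw=True,st=1))
p=np.load('w1.npy',allow_pickle=True).item()
for n,w,h,q in [('mA',54,54,(593,-109)),('L',46,62,(592,-193)),('mB',54,54,(592,-277))]:
    print(n,fit(p,rect(w,h,19.5),q+(b,),4,fixyaw=True,st=1),fit(p,rect(18,30,55.5),q+(b,),5,fixyaw=True,st=1))
```

```text
bar (np.float64(505.6248235394975), np.float64(-241.8918551207356), np.float64(-0.5729577951308232), np.float64(-48.13335037231445)) (np.float64(509.17532551198747), np.float64(-242.76886795844982), np.float64(-0.5729577951308232), np.float64(-49.50171661376953))
L (np.float64(591.9391721166559), np.float64(-193.1403228062578), np.float64(-0.5729577951308232), np.float64(-33.58664321899414)) (np.float64(586.5230226713954), np.float64(-196.30460356962573), np.float64(-0.5729577951308232), np.float64(-38.68213653564453))
mB (np.float64(591.113096888664), np.float64(-277.6699233820408), np.float64(-0.5729577951308232), np.float64(-32.188995361328125)) (np.float64(586.2039720920993), np.float64(-275.40621409449966), np.float64(-0.5729577951308232), np.float64(-47.388145446777344))
mA (np.float64(594.2586242926955), np.float64(-109.01738522376543), np.float64(-0.5729577951308232), np.float64(-49.948143005371094)) (np.float64(593.7643667169807), np.float64(-109.87584991421485), np.float64(-0.5729577951308232), np.float64(-39.84865951538086))
L (np.float64(593.1786617178336), np.float64(-192.91963620771486), np.float64(-0.5729577951308232), np.float64(-48.95573043823242)) (np.float64(592.2061856099838), np.float64(-192.84696901511882), np.float64(-0.5729577951308232), np.float64(-49.899131774902344))
mB (np.float64(591.0), np.float64(-277.0), np.float64(-0.5729577951308232), np.float64(-50.0)) (np.float64(591.3426027889427), np.float64(-272.6185594178197), np.float64(-0.5729577951308232), np.float64(-37.42695236206055))
```

Bar lies in its cavity, but the cell top appears about 3.5 mm forward of the plate outline, so the rear is likely high. I'll press the rear part of the cell top with closed fingers.

Run:
```python
from h import *
s=rows(503.5,-243.3,110,-.6);s=rows(503.5,-243.3,70,-.6,s=s)
```

```text
turn 1 x -0.08
  shift 3 x [0.01922, 0.00016, 0.02264]
  shift 2 x [0.0, -0.0, 0.02]
```

Call:
play_rows:
  steps: [0.0192,0.0002,0.0226,0,0,0.0192,0.0002,0.0226,0,0,0.0192,0.0002,0.0226,0,0,0,0,0,0,0,0,0,0.02,0,0,0,0,0.015,0,0,0,0,0,0,0,0,0,0,0,0]

```text
time: 13.6
tool_pos: [502.9, -243.4, 75.6]
ee_rot: [-3.141, 0.002, -0.012]
force: [0.8, 0.2, -0.0]
finger_gap: 0.023
grasp_force: 0.0
```

Call:
play_rows:
  steps: [0,0,0.003,0,0,0,0,0.002,0,0,0,0,0.002,0,0,0,0,0.001,0,0,0,0,0,0,0,0,0,0,0,0]

```text
time: 14.1
tool_pos: [503.2, -243.8, 68.2]
ee_rot: [3.141, -0.0, -0.012]
force: [-0.0, 0.0, -0.5]
finger_gap: 0.004
grasp_force: 0.0
```

Call:
play_rows:
  steps: [0,0,0.001,0,0,0,0,0.001,0,0,0,0,0,0,0,0,0,0,0,0]

```text
time: 14.43
tool_pos: [503.3, -243.8, 66.1]
ee_rot: [3.141, -0.0, -0.012]
force: [0.9, -0.0, 1.0]
finger_gap: 0.003
grasp_force: 0.6
```

Call:
play_rows:
  steps: [0,0,0.001,0,0,0,0,0.001,0,0,0,0,0,0,0,0,0,0,0,0]

```text
time: 14.77
tool_pos: [503.8, -244.3, 65.4]
ee_rot: [3.14, -0.002, -0.012]
force: [-3.0, 1.1, 14.2]
finger_gap: 0.002
grasp_force: 7.6
```

Call:
play_rows:
  steps: [0,0,0.001,0,0,0,0,0,0,0,0,0,0,0,0]

```text
time: 15.02
tool_pos: [504.1, -244.5, 65.1]
ee_rot: [3.14, -0.002, -0.012]
force: [-5.2, 0.5, 22.9]
finger_gap: 0.008
grasp_force: 11.5
```

Call:
play_rows:
  steps: [0,0,0.001,0,0,0,0,0,0,0,0,0,0,0,0]

```text
time: 15.27
tool_pos: [504.3, -244.8, 64.9]
ee_rot: [3.139, -0.003, -0.012]
force: [-7.8, 1.0, 31.4]
finger_gap: 0.005
grasp_force: 15.7
```

Call:
play_rows:
  steps: [0.001,0,0,0,0,0.001,0,0,0,0,0,0,0,0,0]

```text
time: 15.52
tool_pos: [505.4, -244.9, 65.0]
ee_rot: [3.14, -0.001, -0.012]
force: [-14.0, -0.1, 36.5]
finger_gap: 0.008
grasp_force: 18.2
```

Call:
play_rows:
  steps: [0,0.001,0,0,0,0,0.001,0,0,0,0,0,0,0,0,0,-0.002,0,0,0,0,-0.002,0,0,0,0,0,0,0,0]

```text
time: 16.02
tool_pos: [505.2, -242.6, 64.9]
ee_rot: [3.14, -0.0, -0.012]
force: [-13.8, 0.6, 36.9]
finger_gap: 0.005
grasp_force: 18.2
```

Call:
play_rows:
  steps: [0,0,-0.005,0,0,0,0,-0.03,0,0.05,0,0,-0.03,0,0.05,-0.028,0,-0.025,0,0.05,-0.03,0,-0.025,0,0.05,0,0,0,0,0.05,0,0,0,0,0.05,0,0,0,0,0.05]

```text
time: 16.68
tool_pos: [447.5, -241.1, 176.6]
ee_rot: [-3.142, -0.0, -0.013]
force: [-0.1, 0.9, -0.6]
finger_gap: 0.458
grasp_force: 0.0
```

Run:
```python
from h import *
print(manip.tcp_to_tips)
st=manip.state(); print(st['tool_pos'],st['ee_rot'],st['finger_gap'],st['time'])
p=manip.grab_frame('wrist'); np.save('w7.npy',p,allow_pickle=True)
b=-.0107
print('plate/cell/cav',fit(p,rect(76,36,19.5),(506.5,-243,b),4,fixyaw=True,st=1),fit(p,rect(18,30,55.5),(507,-243,b),5,fixyaw=True,st=1),fit(p,rect(79,39,17),(507,-243,b),4,fixyaw=True,st=1))
save(p,'w7.png',(240,60,380,260),4)
im=cv2.imread('pics/w7.png')
s=manip.grab_frame('side'); np.save('s7.npy',s,allow_pickle=True)
u=proj(s,[[507,-243,20]])[0].astype(int); print(u)
c=cv2.resize(s['img'][u[1]-50:u[1]+50,u[0]-60:u[0]+60,::-1],None,fx=6,fy=6,interpolation=cv2.INTER_CUBIC)[:,:480]
cv2.imwrite('pics/w7c.png',np.hstack([cv2.resize(im,(320,600))[:600],c])[:600] if c.shape[0]==600 else im)
```

```text
8.0
[ 447.46364054 -241.07915246  176.63108501] [-3.14151091e+00 -3.60958741e-05 -1.25075293e-02] 0.45779041351030486 16.6833
plate/cell/cav (np.float64(506.4493222815461), np.float64(-241.57003789299077), np.float64(-0.6130648407899808), np.float64(-48.64196014404297)) (np.float64(509.60866164648655), np.float64(-242.31892316216187), np.float64(-0.6130648407899808), np.float64(-48.74956512451172)) (np.float64(506.74059475822696), np.float64(-244.64305752860895), np.float64(-0.6130648407899808), np.float64(-38.76007080078125))
[302 339]
```

View pics/w7c.png

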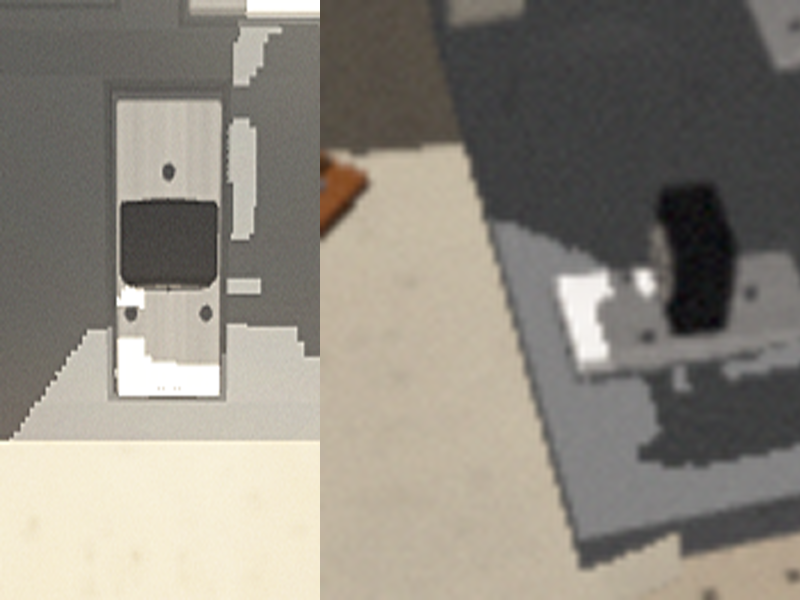

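The plate is hard against the rear (-x) edge of the cavity, with a front gap of about 3 mm, so its rear is riding on the chamfer. I'll regrasp, shift it +x and lower again.

Run:
```python
from h import *
s=rows(508.5,-243.2,100,-.6);s=rows(508.5,-243.2,33,-.6,s=s)
```

```text
turn 1 x -0.08
  shift 3 x [0.02035, 0.00057, 0.0253]
  shift 2 x [0.0, -0.0, 0.0335]
```

Call:
play_rows:
  steps: [0.0203,0.0006,0.0253,0,0.06,0.0203,0.0006,0.0253,0,0.06,0.0203,0.0006,0.0253,0,0.06,0,0,0,0,0.06,0,0,0.025,0,0.06,0,0,0.025,0,0.06,0,0,0.013,0,0.06,0,0,0.003,0,0.06]

```text
time: 17.45
tool_pos: [506.9, -242.8, 32.6]
ee_rot: [-3.139, 0.004, -0.012]
force: [-0.8, -0.5, -0.9]
finger_gap: 0.645
grasp_force: 0.0
```

Call:
play_rows:
  steps: [0,0,0,0,0.05,0,0,0,0,0.02,0,0,0,0,0.02,0,0,0,0,0.02,0,0,0,0,0.02,0,0,0,0,0.02,0,0,0,0,0.02,0,0,0,0,0.02]

```text
time: 18.12
tool_pos: [508.5, -243.8, 35.7]
ee_rot: [3.141, -0.001, -0.012]
force: [-1.2, 0.9, 5.9]
finger_gap: 0.32
grasp_force: 30.0
```

Call:
play_rows:
  steps: [0,0,-0.002,0,0.02,0.001,0,0,0,0.02,0.001,0,0,0,0.02,0,0,0,0,0.02,0,0,0.001,0,0.02,0,0,0.001,0,0.02,0,0,0.0005,0,0.02,0,0,0,0,0.02]

```text
time: 18.78
tool_pos: [510.2, -243.7, 35.4]
ee_rot: [3.142, -0.0, -0.012]
force: [-3.1, 2.1, 11.1]
finger_gap: 0.32
grasp_force: 30.0
```

Call:
play_rows:
  steps: [0.001,0,0,0,0.02,0,0,0.001,0,0.02,0,0,0,0,0.02,0,0,0,0,0.02]

```text
time: 19.12
tool_pos: [510.9, -243.7, 35.1]
ee_rot: [-3.142, 0.0, -0.012]
force: [-9.0, 4.2, 20.6]
finger_gap: 0.319
grasp_force: 30.0
```

Call:
play_rows:
  steps: [0.001,0,0,0,0.02,0,0,0.001,0,0.02,0,0,0,0,0.02,0,0,0,0,0.02]

```text
time: 19.45
tool_pos: [511.7, -243.8, 34.8]
ee_rot: [3.141, 0.001, -0.012]
force: [-13.0, 4.4, 31.2]
finger_gap: 0.319
grasp_force: 30.0
```

Run:
```python
from h import *
st=manip.state(); print(st['tool_pos'],st['ee_rot'],st['force'],st['torque'],st['finger_gap'],st['time'])
```

```text
[ 511.74249035 -243.78858644   34.77589126] [ 3.14145570e+00  7.03888624e-04 -1.18918649e-02] [-13.01467047   4.35596823  31.2422114 ] [0.86094554 2.14257228 0.08813909] 0.3193766315061228 19.45
```

Call:
play_rows:
  steps: [0,0,-0.003,0,0.02,-0.002,0.001,0,0,0.02,0,0.0005,0,0,0.02,0,0,0,0,0.02,0,0,0.001,0,0.02,0,0,0.001,0,0.02,0,0,0,0,0.02]

```text
time: 20.03
tool_pos: [510.3, -244.4, 34.9]
ee_rot: [-3.14, -0.0, -0.012]
force: [-5.6, 8.6, 22.9]
finger_gap: 0.322
grasp_force: 30.0
```

Call:
play_rows:
  steps: [0,0,0.001,0,0.02,0,0,0,0,0.02,0,0,0,0,0.02]

```text
time: 20.28
tool_pos: [510.4, -244.4, 34.5]
ee_rot: [-3.14, -0.0, -0.012]
force: [-8.1, 10.6, 31.3]
finger_gap: 0.323
grasp_force: 30.0
```

Run:
```python
from h import *
st=manip.state(); print(st['tool_pos'],st['ee_rot'],st['force'],st['torque'],st['finger_gap'],st['time'])
```

```text
[ 510.35198066 -244.35914618   34.51253612] [-3.14048874e+00 -4.62940200e-04 -1.23344355e-02] [-8.075123   10.59868965 31.31228794] [ 2.29341958  1.08613339 -0.01507637] 0.323226091801373 20.2833
```

Call:
play_rows:
  steps: [0,0,-0.003,0,0.02,-0.001,-0.0015,0,0,0.02,0,-0.001,0,0,0.02,0,0,0,0,0.02,0,0,0.001,0,0.02,0,0,0.001,0,0.02,0,0,0,0,0.02]

```text
time: 20.87
tool_pos: [509.3, -242.7, 34.7]
ee_rot: [3.142, -0.0, -0.012]
force: [-6.7, 3.9, 18.8]
finger_gap: 0.32
grasp_force: 30.0
```

Call:
play_rows:
  steps: [0,0,0.001,0,0.02,0,0,0,0,0.02,0,0,0,0,0.02]

```text
time: 21.12
tool_pos: [509.3, -242.8, 34.4]
ee_rot: [3.141, -0.0, -0.012]
force: [-8.4, 4.7, 27.4]
finger_gap: 0.32
grasp_force: 30.0
```

Call:
play_rows:
  steps: [0,0,-0.002,0,0.05,0,0,0,0,0.05,0,0,0,0,0.05,0,0,-0.02,0,0.05,0,0,-0.022,0,0.02,0,0,0,0,0,0,0,0,0,0,0,0,0,0,0]

```text
time: 21.78
tool_pos: [508.7, -242.4, 75.8]
ee_rot: [-3.141, 0.001, -0.012]
force: [-0.8, 0.7, 0.1]
finger_gap: 0.299
grasp_force: 0.0
```

Call:
play_rows:
  steps: [-0.003,0,0,0,0,0,0,0,0,0,0,0,0.004,0,0,0,0,0.004,0,0,0,0,0,0,0]

```text
time: 22.2
tool_pos: [505.6, -242.3, 67.4]
ee_rot: [-3.141, 0.001, -0.012]
force: [-0.2, -0.3, 0.7]
finger_gap: 0.006
grasp_force: 0.0
```

Run:
```python
from h import *
st=manip.state(); print(st['tool_pos'],st['ee_rot'],st['force'],st['torque'],st['finger_gap'],st['time'])
```

```text
[ 505.59711866 -242.28466866   67.4390129 ] [-3.14077134e+00  1.42484416e-03 -1.22157190e-02] [-0.16044846 -0.31308705  0.74655078] [ 0.08473501  0.02577572 -0.03017613] 0.006075862849281694 22.2
```

Call:
play_rows:
  steps: [0,0,0.001,0,0,0,0,0.001,0,0,0,0,0,0,0,0,0,0,0,0]

```text
time: 22.53
tool_pos: [506.1, -242.6, 66.6]
ee_rot: [3.142, -0.0, -0.012]
force: [0.2, -0.7, -0.2]
finger_gap: 0.006
grasp_force: 0.0
```

Call:
play_rows:
  steps: [0,0,0.001,0,0,0,0,0.001,0,0,0,0,0,0,0,0,0,0,0,0]

```text
time: 22.87
tool_pos: [506.1, -242.5, 64.6]
ee_rot: [-3.142, 0.0, -0.012]
force: [0.4, 0.1, 0.1]
finger_gap: 0.005
grasp_force: 0.0
```

Call:
play_rows:
  steps: [0,0,0.001,0,0,0,0,0,0,0,0,0,0,0,0]

```text
time: 23.12
tool_pos: [506.1, -242.6, 63.7]
ee_rot: [3.142, -0.0, -0.012]
force: [-0.8, -0.5, 1.2]
finger_gap: 0.007
grasp_force: 0.3
```

Cell top is now contacted at 55.7 mm (nominal 55.5), so the bar is seated. I'll press once more, then calibrate the wrist camera over the near free mount at two yaws.

Call:
play_rows:
  steps: [0,0,0.001,0,0,0,0,0,0,0,0,0,0,0,0]

```text
time: 23.37
tool_pos: [506.5, -242.8, 63.4]
ee_rot: [3.141, -0.001, -0.012]
force: [-1.1, 0.2, 8.3]
finger_gap: 0.002
grasp_force: 4.3
```

Call:
play_rows:
  steps: [0,0,-0.005,0,0,0,0,-0.03,0,0.06,0,0,-0.03,0,0.06,-0.03,0,-0.025,0,0.06,-0.03,0,-0.025,0,0.06,0,0,0,0,0.06,0,0,0,0,0.06,0,0,0,0,0.06]

```text
time: 24.03
tool_pos: [446.4, -241.9, 177.4]
ee_rot: [-3.142, -0.0, -0.013]
force: [-0.1, -0.9, -0.4]
finger_gap: 0.46
grasp_force: 0.0
```

Run:
```python
from h import *
st=manip.state(); print(st['tool_pos'],st['ee_rot'],st['finger_gap'],st['time'])
p=manip.grab_frame('wrist'); np.save('w8.npy',p,allow_pickle=True)
b=-.0107
print('plate/cell',fit(p,rect(76,36,19.5),(507.5,-243,b),4,fixyaw=True,st=1),fit(p,rect(18,30,55.5),(507,-243,b),5,fixyaw=True,st=1))
over(465,95,0)
```

```text
[ 446.38824188 -241.87217309  177.35064105] [-3.14156075e+00 -1.66703870e-04 -1.25064597e-02] 0.4597218800041328 24.0333
plate/cell (np.float64(507.5654070526575), np.float64(-242.77624991842785), np.float64(-0.6130648407899808), np.float64(-48.20521926879883)) (np.float64(507.24259873791675), np.float64(-241.8874960604674), np.float64(-0.6130648407899808), np.float64(-48.847511291503906))
  turn 1 x -0.69
  shift 10 x [-0.00414, -0.03367, -0.00031]
```

Call:
play_rows:
  steps: [0,0,0,-0.7,0.06,-0.0041,-0.0337,0,0,0.06,-0.0041,-0.0337,0,0,0.06,-0.0041,-0.0337,0,0,0.06,-0.0041,-0.0337,0,0,0.06,-0.0041,-0.0337,0,0,0.06,-0.0041,-0.0337,0,0,0.06,-0.0041,-0.0337,0,0,0.06]

```text
time: 24.75
tool_pos: [417.1, -4.2, 176.9]
ee_rot: [-3.141, 0.001, 0.001]
force: [0.6, -0.4, 0.2]
finger_gap: 0.645
grasp_force: 0.0
```

Call:
play_rows:
  steps: [-0.0041,-0.0337,0,0,0.06,-0.0041,-0.0337,0,0,0.06,-0.0041,-0.0337,0,0,0.06,0,0,0,0,0.06,0,0,0,0,0.06,0,0,0,0,0.06,0,0,0,0,0.06,0,0,0,0,0.06]

```text
time: 25.42
tool_pos: [405.3, 94.3, 177.4]
ee_rot: [3.141, 0.001, -0.001]
force: [0.3, -0.4, -0.3]
finger_gap: 0.647
grasp_force: 0.0
```

Run:
```python
from h import *
st=manip.state(); print(st['tool_pos'],st['ee_rot'],st['time'])
p=manip.grab_frame('wrist'); np.save('w9.npy',p,allow_pickle=True)
f=fit(p,circ(36,10),(465,94,0),6,fixyaw=True,st=1); print(f,intool(f,st))
u=proj(p,[[f[0],f[1],15]])[0].astype(int)
save(p,'w9.png',(u[0]-60,u[1]-60,u[0]+60,u[1]+60),4); print(u)
```

```text
[405.27729876  94.2950554  177.40078679] [ 3.14146949e+00  5.26605098e-04 -1.38292786e-03] 25.4167
(np.float64(463.6879466452634), np.float64(92.80931823298276), np.float64(0.0), np.float64(-37.1363525390625)) (np.float64(58.41), np.float64(1.4), np.float64(0.08))
[314 144]
```

View pics/w9.png

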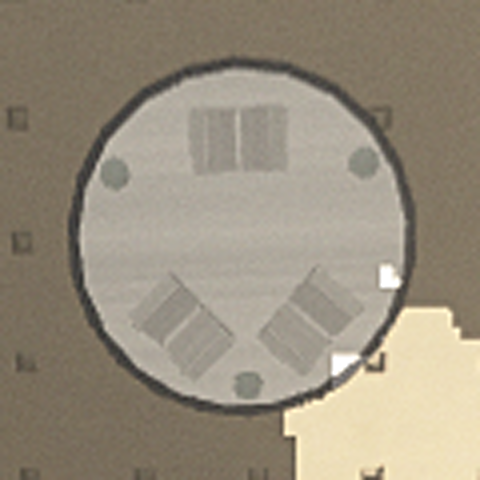

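Call:
play_rows:
  steps: [0,0,0,-7,0.06,0.01,0,0,-7,0.06,0.01,0,0,-7,0.06,0.01,0,0,-7,0.06,0.01,0,0,-7,0.06,0.01,0,0,-7,0.06,0.01,0,0,-7,0.06,0,0,0,-7,0.06]

```text
time: 26.13
tool_pos: [459.8, 119.5, 177.6]
ee_rot: [3.141, -0.001, 0.982]
force: [-0.2, 0.6, -0.5]
finger_gap: 0.646
grasp_force: 0.0
```

Call:
play_rows:
  steps: [0,0,0,-7,0.06,0,0,0,-7,0.06,0,0,0,-7,0.06,0,0,0,-7,0.06,0,0,0,-7,0.06,0,0,0,-7,0.06,0,0,0,-7,0.06,0,0,0,-7,0.06]

```text
time: 26.8
tool_pos: [458.7, 118.8, 177.6]
ee_rot: [-3.142, -0.0, 1.96]
force: [-0.5, -0.1, -0.5]
finger_gap: 0.646
grasp_force: 0.0
```

Call:
play_rows:
  steps: [0,0,0,-7,0.06,0,0,0,-7,0.06,0,0,0,-7,0.06,0,0,0,-7,0.06,0,0,0,-7,0.06,0,0,0,-7,0.06,0,0,0,-7,0.06,0,0,0,-7,0.06]

```text
time: 27.47
tool_pos: [458.7, 118.7, 177.6]
ee_rot: [-3.142, -0.0, 2.937]
force: [-0.4, 0.5, -0.4]
finger_gap: 0.646
grasp_force: 0.0
```

Run:
```python
from h import *
over(465,95,180)
```

```text
turn 2 x -5.86
  shift 2 x [-0.03315, -0.01187, -0.0012]
```

Mount crop: disc centre is at crop (242,235), front vee block at (239,139), and rear blocks at (183,325) and (311,320). The blocks measure about 14 x 20 mm, so I'll fit that model.

Call:
play_rows:
  steps: [0,0,0,-6,0.06,0,0,0,-5.7,0.06,-0.033,-0.0119,0,0,0.06,-0.033,-0.0119,0,0,0.06,0,0,0,0,0.06,0,0,0,0,0.06,0,0,0,0,0.06,0,0,0,0,0.06]

```text
time: 28.13
tool_pos: [523.6, 95.3, 177.5]
ee_rot: [-3.142, -0.001, 3.136]
force: [0.8, 0.4, -0.2]
finger_gap: 0.643
grasp_force: 0.0
```

```bash
cat >> h.py <<'E'
def mountm(a=14,b=20,r=20.6,zt=21):
    out=[]
    for t,rr in [(0,20.),(np.pi-np.arctan2(13,16),r),(-np.pi+np.arctan2(13,16),r)]:
        m=rect(a,b,zt,(rr,0),30); m=np.vstack([m,seg([[rr-a/2,0],[rr+a/2,0]],zt-6,30,closed=False)])
        c,s=np.cos(t),np.sin(t); Q=np.array([[c,s],[-s,c]])
        out.append(np.c_[m[:,:2]@Q,m[:,2],m[:,3:5]@Q])
    return np.vstack(out)
E
python3 - <<'E'
from h import *
st=manip.state(); print(st['tool_pos'],st['ee_rot'],st['time'])
p=manip.grab_frame('wrist'); np.save('w10.npy',p,allow_pickle=True)
p9=np.load('w9.npy',allow_pickle=True).item(); s9=dict(tool_pos=np.array([405.277,94.295,177.4]),ee_rot=[0,0,-.0014])
for q,s in ((p9,s9),(p,st)):
    f=fit(q,circ(36,10),(465,94,0),6,fixyaw=True,st=1); print('circ',f,intool(f,s))
    for a,b in [(14,20),(14,21),(15,20),(13,20),(14,19)]:
        f=fit(q,mountm(a,b),(f[0],f[1],0.),4,.1,st=1.); print(a,b,f,intool(f,s))
E
```

```text
[523.61203692  95.25841204 177.49717639] [-3.14158035e+00 -7.58608168e-04  3.13610853e+00] 28.1333
circ (np.float64(463.6879466452634), np.float64(92.80931823298276), np.float64(0.0), np.float64(-37.1363525390625)) (np.float64(58.41), np.float64(1.4), np.float64(0.08))
14 20 (np.float64(463.4433358235041), np.float64(92.82613680937165), np.float64(4.111772099439094), np.float64(-12.028444290161133)) (np.float64(58.17), np.float64(1.39), np.float64(4.19))
14 21 (np.float64(460.5353961793147), np.float64(95.05514002785193), np.float64(-1.4388333606107246), np.float64(-12.461633682250977)) (np.float64(55.26), np.float64(-0.84), np.float64(-1.36))
15 20 (np.float64(460.67981185230184), np.float64(93.37004278439468), np.float64(3.186801382109581), np.float64(-12.15455150604248)) (np.float64(55.4), np.float64(0.85), np.float64(3.27))
13 20 (np.float64(463.6619015085091), np.float64(92.93676249890086), np.float64(3.935595651848023), np.float64(-13.200520515441895)) (np.float64(58.39), np.float64(1.28), np.float64(4.02))
14 19 (np.float64(463.4298011109019), np.float64(92.85847340630454), np
[... 567 characters left out ...]
at64(3.063318727942648), np.float64(-14.560730934143066)) (np.float64(66.52), np.float64(-9.09), np.float64(-176.62))
15 20 (np.float64(456.1247699889233), np.float64(86.26383231219641), np.float64(3.6534890899816697), np.float64(-14.974878311157227)) (np.float64(67.44), np.float64(-9.36), np.float64(-176.03))
13 20 (np.float64(453.6567401097042), np.float64(87.06172821616042), np.float64(0.44453412827900163), np.float64(-15.818231582641602)) (np.float64(69.91), np.float64(-8.58), np.float64(-179.24))
14 19 (np.float64(458.00299694358256), np.float64(86.95871389192557), np.float64(-3.26558806934773), np.float64(-15.890522003173828)) (np.float64(65.56), np.float64(-8.66), np.float64(-182.95))
```

```bash
cat >> h.py <<'E'
def screws(R=31.3,r=3.1,z=10): return np.vstack([circ(r,z,(R*np.cos(t),R*np.sin(t)),40) for t in np.radians([60,-60,180])])
def mfit(p,c,y0=0,span=14):
    """mount: centre by foot circle, yaw by scan of screws + vee blocks"""
    f=fit(p,circ(36,10),(c[0],c[1],0),6,fixyaw=True,st=1)
    g=cv2.GaussianBlur(cv2.cvtColor(p['img'],cv2.COLOR_RGB2GRAY).astype(np.float32),(0,0),.6)
    ys=np.arange(y0-span,y0+span,.25); out=[]
    for m in (screws(),mountm()):
        s=np.array([score(p,g,m,[f[0],f[1],np.radians(y)],.8) for y in ys]); out.append((round(float(ys[s.argmin()]),2),round(float(s.min()/np.median(s)),2)))
    def best(q): return score(p,g,np.vstack([screws(),mountm()]),[q[0],q[1],q[2]/50],.8)
    v=np.array([f[0],f[1],np.radians(out[0][0])*50]); r=minimize(best,v,method='Nelder-Mead',options=dict(initial_simplex=[v,v+[.7,0,0],v+[0,.7,0],v+[0,0,1]]))
    return [round(float(x),2) for x in f],out,r.x[:2].round(2),np.degrees(r.x[2]/50).round(2)
E
python3 - <<'E'
from h import *
for n in ('w9','w10'):
    p=np.load(n+'.npy',allow_pickle=True).item(); print(n,mfit(p,(464,93)))
    print(mfit(p,(510,388)) if n=='w9' else '')
E
```

```text
w9 ([463.69, 92.81, 0.0, -37.14], [(12.25, 1.18), (4.0, 1.73)], array([463.61,  92.73]), np.float64(12.68))
([510.0, 388.0, 0.0, -0.0], [(-14.0, nan), (-14.0, nan)], array([510., 388.]), np.float64(-14.0))
w10 ([463.66, 92.86, 0.0, -38.64], [(12.0, 1.17), (3.75, 1.69)], array([463.54,  92.55]), np.float64(12.65))
h.py:97: RuntimeWarning: invalid value encountered in scalar divide
  s=np.array([score(p,g,m,[f[0],f[1],np.radians(y)],.8) for y in ys]); out.append((round(float(ys[s.argmin()]),2),round(float(s.min()/np.median(s)),2)))
```

Run:
```python
from h import *
P=[np.load(n+'.npy',allow_pickle=True).item() for n in ('w9','w10')]
G=[cv2.GaussianBlur(cv2.cvtColor(p['img'],cv2.COLOR_RGB2GRAY).astype(np.float32),(0,0),.6) for p in P]
ys=np.arange(-6,10,.25)
def scan(m):
    S=np.array([[score(p,g,m,[463.67,92.83,np.radians(y)],.8) for y in ys] for p,g in zip(P,G)])
    return [(ys[s.argmin()],round(s.min(),1),round(s.min()/np.median(s),2)) for s in S]
for R in (29,29.5,30,30.5,31):
  for r in (2.6,3.0,3.4): print('scr',R,r,scan(screws(R,r)))
for a,b in [(13,19),(13,20),(14,20),(14,21),(13,21),(12,20)]: print('blk',a,b,scan(mountm(a,b)))
```

```text
scr 29 2.6 [(np.float64(2.5), np.float32(-26.7), np.float32(2.51)), (np.float64(2.0), np.float32(-23.1), np.float32(1.9))]
scr 29 3.0 [(np.float64(2.25), np.float32(-29.7), np.float32(3.65)), (np.float64(2.0), np.float32(-23.7), np.float32(2.42))]
scr 29 3.4 [(np.float64(2.5), np.float32(-23.8), np.float32(2.9)), (np.float64(3.25), np.float32(-21.5), np.float32(2.27))]
scr 29.5 2.6 [(np.float64(2.5), np.float32(-24.9), np.float32(2.84)), (np.float64(2.0), np.float32(-20.6), np.float32(1.99))]
scr 29.5 3.0 [(np.float64(2.5), np.float32(-27.0), np.float32(2.8)), (np.float64(2.0), np.float32(-23.1), np.float32(2.06))]
scr 29.5 3.4 [(np.float64(2.5), np.float32(-29.2), np.float32(2.06)), (np.float64(3.25), np.float32(-26.5), np.float32(1.79))]
scr 30 2.6 [(np.float64(2.25), np.float32(-20.3), np.float32(1.89)), (np.float64(2.25), np.float32(-19.1), np.float32(1.74))]
scr 30 3.0 [(np.float64(2.25), np.float32(-28.0), np.float32(1.87)), (np.float64(1.75), np.float32(-25.1), np.float32(1.67))]
scr 30 3.4 [(np.float64(2.5), np.float32(-30.4), np.float32(1.71)), (np.float64(2.5), np.float32(-
[... 817 characters left out ...]
oat32(-12.3), np.float32(1.51)), (np.float64(3.75), np.float32(-12.4), np.float32(1.45))]
blk 13 20 [(np.float64(4.0), np.float32(-11.4), np.float32(1.34)), (np.float64(3.75), np.float32(-11.5), np.float32(1.32))]
blk 14 20 [(np.float64(4.0), np.float32(-9.9), np.float32(1.3)), (np.float64(3.5), np.float32(-10.6), np.float32(1.34))]
blk 14 21 [(np.float64(5.0), np.float32(-9.1), np.float32(1.2)), (np.float64(4.5), np.float32(-9.1), np.float32(1.11))]
blk 13 21 [(np.float64(5.0), np.float32(-10.4), np.float32(1.19)), (np.float64(4.75), np.float32(-9.9), np.float32(1.12))]
blk 12 20 [(np.float64(4.0), np.float32(-12.0), np.float32(1.36)), (np.float64(3.5), np.float32(-12.0), np.float32(1.32))]
```

Call:
play_rows:
  steps: [0,0,0,6.91,0.06,0,0,0,6.91,0.06,0,0,0,6.91,0.06,0,0,0,6.91,0.06,0,0,0,6.91,0.06,0,0,0,6.91,0.06,0,0,0,6.91,0.06,0,0,0,6.91,0.06]

```text
time: 28.85
tool_pos: [523.8, 95.6, 177.9]
ee_rot: [3.142, 0.0, 2.166]
force: [0.7, -0.3, 0.4]
finger_gap: 0.645
grasp_force: 0.0
```

Call:
play_rows:
  steps: [0,0,0,6.91,0.06,0,0,0,6.91,0.06,0,0,0,6.91,0.06,0,0,0,6.91,0.06,0,0,0,6.91,0.06,0,0,0,6.91,0.06,0,0,0,6.91,0.06,0,0,0,6.91,0.06]

```text
time: 29.52
tool_pos: [523.8, 95.7, 177.9]
ee_rot: [3.142, -0.0, 1.201]
force: [-0.3, -0.4, -0.4]
finger_gap: 0.643
grasp_force: 0.0
```

Call:
play_rows:
  steps: [0,0,0,6.91,0.06,0,0,0,6.91,0.06,0,0,0,6.91,0.06,0,0,0,6.91,0.06,0,0,0,6.91,0.06,0,0,0,6.91,0.06,0,0,0,6.91,0.06,0,0,0,6.91,0.06]

```text
time: 30.18
tool_pos: [523.8, 95.7, 177.8]
ee_rot: [-3.142, 0.0, 0.237]
force: [-0.0, -0.1, 0.2]
finger_gap: 0.645
grasp_force: 0.0
```

Call:
play_rows:
  steps: [0,0,0,6.91,0.06,0,0,0,6.91,0.06,0.026,0.0137,-0.001,0,0.06,0.026,0.0137,-0.001,0,0.06,0.026,0.0137,-0.001,0,0.06,0,0,0,0,0.06,0,0,0,0,0.06,0,0,0,0,0.06]

```text
time: 30.85
tool_pos: [601.5, 54.8, 180.5]
ee_rot: [-3.141, 0.001, 0.001]
force: [-0.5, 0.7, -1.2]
finger_gap: 0.646
grasp_force: 0.0
```

```bash
sed -i 's/def screws(R=31.3,r=3.1/def screws(R=29.4,r=3.0/; s/for m in (screws(),mountm())/for m in (screws(),screws(30,3.2))/; s/np.vstack(\[screws(),mountm()\]),\[q/screws(),[q/' h.py
python3 - <<'E'
from h import *
st=manip.state(); print(st['tool_pos'],st['ee_rot'],st['finger_gap'],st['time'])
p=manip.grab_frame('wrist'); np.save('w11.npy',p,allow_pickle=True)
f=fit(p,circ(32,15.5),(661,54,0),10,fixyaw=True); print('TR',f)
for a0 in (-.6,-.2,.2,.6):
    print(fit(p,rect(18,30,51.5),(f[0],f[1],a0),3,.2,st=1))
save(p,'w11.png',(190,50,450,250),3)
E
```

```text
[601.51032979  54.75858635 180.46346603] [-3.14143945e+00  8.92318188e-04  9.60005615e-04] 0.6460032275853324 30.85
TR (np.float64(661.048343121407), np.float64(54.14067229132304), np.float64(0.0), np.float64(-47.19588851928711))
(np.float64(661.2560610261694), np.float64(54.33287328578257), np.float64(0.5667471663055345), np.float64(-50.0))
(np.float64(661.4189706934235), np.float64(53.55279506224211), np.float64(-0.6610333546875554), np.float64(-50.0))
(np.float64(661.2798246028885), np.float64(53.94005500737243), np.float64(0.5004538766111819), np.float64(-50.0))
(np.float64(661.2284143090166), np.float64(54.83734068697355), np.float64(2.4977472828056713), np.float64(-50.0))
```

View pics/w11.png

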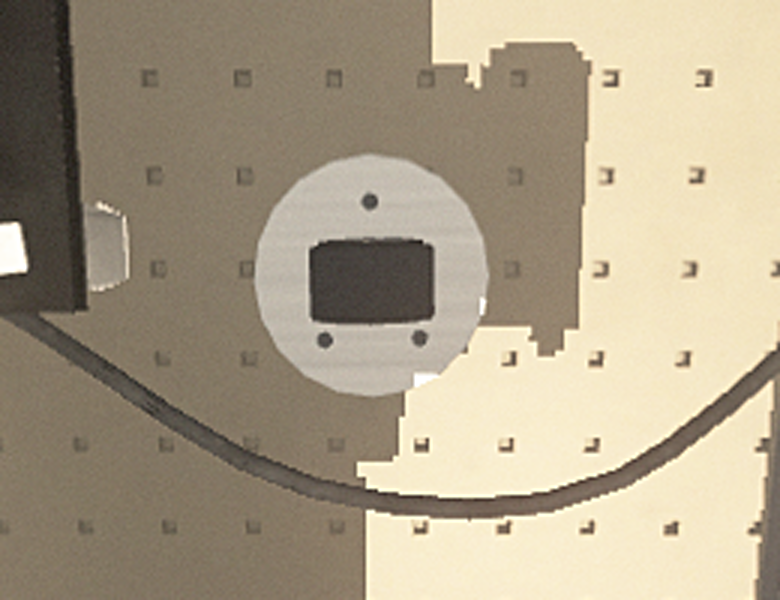

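Round target is at crop (372,275), with its front screw up and yaw about 0.8°. The black breadboard edge is about 79 mm to its left, so I'll take a slightly high grip.

Run:
```python
from h import *
s=rows(661.2,54.2,110,.8);s=rows(661.2,54.2,31,.8,s=s)
```

```text
turn 1 x -0.73
  shift 3 x [0.01993, 0.00052, 0.02353]
  shift 3 x [0.0, 0.0, 0.02633]
```

Call:
play_rows:
  steps: [0.0199,0.0002,0.0235,-0.7,0.06,0.0199,0.0005,0.0235,0,0.06,0.0199,0.0005,0.0235,0,0.06,0,0,0,0,0.06,0,0,0.03,0,0.06,0,0,0.03,0,0.06,0,0,0.014,0,0.06,0,0,0.005,0,0.06]

```text
time: 31.57
tool_pos: [660.3, 54.1, 29.4]
ee_rot: [-3.142, 0.004, 0.014]
force: [-0.3, 1.4, 0.3]
finger_gap: 0.644
grasp_force: 0.0
```

Call:
play_rows:
  steps: [0,0,0,0,0.05,0,0,0,0,0.02,0,0,0,0,0.02,0,0,0,0,0.02,0,0,0,0,0.02,0,0,0,0,0.02,0,0,0,0,0.02,0,0,0,0,0.02]

```text
time: 32.23
tool_pos: [662.6, 53.7, 32.0]
ee_rot: [-3.141, -0.001, 0.013]
force: [-1.1, -0.0, 6.1]
finger_gap: 0.32
grasp_force: 30.0
```

Call:
play_rows:
  steps: [0,0,-0.005,0,0.02,0,0,-0.015,0,0.02,0,0,-0.03,0,0.02,0,0,-0.03,0,0.02,0,0,-0.03,0,0.02,0,0,-0.03,0,0.02,0,0,-0.01,0,0.02,0,0,0,0,0.02]

```text
time: 32.9
tool_pos: [663.3, 53.7, 184.6]
ee_rot: [3.142, -0.005, 0.013]
force: [-0.3, 0.3, -1.2]
finger_gap: 0.319
grasp_force: 30.0
```

Run:
```python
from h import *
st=manip.state(); print(st['tool_pos'],st['ee_rot'],st['force'],st['finger_gap'],st['grasp_force'],st['time'])
p=np.load('w8.npy',allow_pickle=True).item()
f=fit(p,circ(33.5,17),(504,-133,0),6,fixyaw=True); print('cav',f)
over(f[0],f[1],-.6)
```

```text
[663.25780816  53.67770463 184.58361641] [ 3.14155979 -0.00521494  0.01298087] [-0.31454859  0.27287307 -1.15598925] 0.3193680112544594 29.975169003009796 32.9
cav (np.float64(505.02408534359773), np.float64(-137.06831285932486), np.float64(0.0), np.float64(-6.78950309753418))
  turn 1 x 1.34
  shift 9 x [-0.02403, 0.02138, 0.00051]
```

Run:
```python
from h import *
over(504.2,-133,0)
```

```text
turn 1 x 0.74
  shift 8 x [-0.02738, 0.02333, 0.00057]
```

Call:
play_rows:
  steps: [0,0,0,0.7,0.02,-0.0274,0.0233,0,0,0.02,-0.0274,0.0233,0,0,0.02,-0.0274,0.0233,0,0,0.02,-0.0274,0.0233,0,0,0.02,-0.0274,0.0233,0,0,0.02,-0.0274,0.0233,0,0,0.02,-0.0274,0.0233,0,0,0.02]

```text
time: 33.57
tool_pos: [467.9, -110.0, 179.1]
ee_rot: [-3.14, 0.003, 0.0]
force: [1.5, -1.0, -0.5]
finger_gap: 0.324
grasp_force: 30.0
```

Call:
play_rows:
  steps: [-0.0274,0.0233,0,0,0.02,0,0,0,0,0.02,0,0,0,0,0.02,0,0,0,0,0.02,0,0,0,0,0.02]

```text
time: 33.98
tool_pos: [443.3, -132.3, 180.4]
ee_rot: [-3.141, 0.001, 0.001]
force: [0.2, 0.0, -1.8]
finger_gap: 0.322
grasp_force: 30.0
```

Run:
```python
from h import *
st=manip.state(); print(st['tool_pos'],st['ee_rot'],st['finger_gap'],st['grasp_force'],st['time'])
p=manip.grab_frame('wrist'); np.save('w12.npy',p,allow_pickle=True)
t=st['tool_pos'];a=st['ee_rot'][2]
for r in (33.5,34):
  for s0 in (2,4): g=fit(p,circ(r,17),(504.2,-133,0),s0,fixyaw=True,st=1); print('cav',r,g)
for h in (25,27,29,31,33):
    th=np.linspace(-1.15,1.15,120); o=np.c_[np.cos(th),np.sin(th)]
    m=np.c_[o*32,np.full(120,15.5+t[2]-h),o]
    f=fit(p,m,(t[0],t[1],0),6,fixyaw=True,st=1); print(h,f,intool(f,st))
    L=None
```

```text
[ 443.33749609 -132.32540512  180.37900305] [-3.14099474e+00  1.10034523e-03  1.19114343e-03] 0.32153974768149923 29.9753138422966 33.9833
cav 33.5 (np.float64(504.0687908411506), np.float64(-131.57231079601198), np.float64(0.0), np.float64(-17.971651077270508))
cav 33.5 (np.float64(504.0687908411506), np.float64(-131.57231079601198), np.float64(0.0), np.float64(-17.971651077270508))
cav 34 (np.float64(503.6873575228886), np.float64(-131.2055095032464), np.float64(0.0), np.float64(-17.462581634521484))
cav 34 (np.float64(503.6873575228886), np.float64(-131.2055095032464), np.float64(0.0), np.float64(-17.462581634521484))
25 (np.float64(443.5815639213517), np.float64(-131.50590281139216), np.float64(0.0), np.float64(-45.581119537353516)) (np.float64(0.25), np.float64(-0.82), np.float64(-0.07))
27 (np.float64(443.18821824387965), np.float64(-131.6819754388069), np.float64(0.0), np.float64(-47.42494201660156)) (np.float64(-0.15), np.float64(-0.64), np.float64(-0.07))
29 (np.float64(442.7954377060199), np.float64(-131.66684604446147), np.float64(0.0), np.float64(-48.62971115112305)) (np.float64(-0.54), np.float64(-0.66), np.float64(-0.07))
31 (np.float64(442.4132695138707), np.float64(-131.7257670961937), np.float64(0.0), np.float64(-49.068180084228516)) (np.float64(-0.92), np.float64(-0.6), np.float64(-0.07))
33 (np.float64(442.16809799968996), np.float64(-131.93009710907324), np.float64(0.0), np.float64(-49.13548278808594)) (np.float64(-1.17), np.float64(-0.4), np.float64(-0.07))
```

```bash
cat >> h.py <<'E'
def polar(p,c,r0,r1,z,n=180):
    g=cv2.GaussianBlur(cv2.cvtColor(p['img'],cv2.COLOR_RGB2GRAY).astype(np.float32),(0,0),.8)
    rr=np.arange(r0,r1,.1); P=[];W=[]
    for t in np.linspace(0,2*np.pi,n,endpoint=False):
        X=np.c_[c[0]+rr*np.cos(t),c[1]+rr*np.sin(t),np.full(len(rr),z)]; uv=proj(p,X).astype(np.float32)
        v=cv2.remap(g,uv[:,0][:,None],uv[:,1][:,None],1)[:,0]; d=np.abs(np.gradient(v)); i=d.argmax(); P.append(X[i,:2]);W.append(d[i])
    P=np.array(P);W=np.array(W)
    from scipy.optimize import least_squares
    k=W>np.percentile(W,20)
    r=least_squares(lambda q:np.hypot(*(P[k]-q[:2]).T)-q[2],[*c,(r0+r1)/2],loss='cauchy',f_scale=.4)
    e=np.abs(r.fun); return r.x.round(2),(e<.6).mean().round(2)
E
python3 - <<'E'
from h import *
for n in ('w12','w1','w5','w8'):
    p=np.load(n+'.npy',allow_pickle=True).item()
    for c in [(504,-132),(504,-133.5)]: print(n,polar(p,c,30,38,17))
E
```

```text
w12 (array([ 504.41, -132.9 ,   33.45]), np.float64(0.5))
w12 (array([ 505.96, -131.85,   31.98]), np.float64(0.78))
w1 (array([ 503.9 , -133.07,   33.05]), np.float64(0.43))
w1 (array([ 503.86, -133.16,   32.98]), np.float64(0.41))
w5 (array([ 505.18, -132.65,   33.2 ]), np.float64(0.38))
w5 (array([ 505.83, -135.34,   32.15]), np.float64(0.6))
w8 (array([ 504.8 , -133.81,   33.33]), np.float64(0.32))
w8 (array([ 505.76, -135.4 ,   32.13]), np.float64(0.65))
```

Run:
```python
from h import *
for n in ('w12','w5','w8'):
    p=np.load(n+'.npy',allow_pickle=True).item()
    for c in [(504,-132),(504,-133.5)]: print(n,'floor',polar(p,c,31.5,35.5,4),'top',polar(p,c,33,36,17))
p=np.load('w12.npy',allow_pickle=True).item(); save(p,'w12.png',(210,60,410,210),4)
```

```text
w12 floor (array([ 505.75, -131.87,   33.25]), np.float64(0.82)) top (array([ 504.02, -132.57,   33.76]), np.float64(0.62))
w12 floor (array([ 505.58, -131.97,   33.27]), np.float64(0.81)) top (array([ 504.64, -133.44,   33.75]), np.float64(0.67))
w5 floor (array([ 505.67, -131.15,   33.2 ]), np.float64(0.87)) top (array([ 504.5 , -132.69,   33.97]), np.float64(0.74))
w5 floor (array([ 505.39, -131.65,   33.27]), np.float64(0.82)) top (array([ 505.28, -133.17,   34.03]), np.float64(0.69))
w8 floor (array([ 505.67, -131.19,   33.23]), np.float64(0.9)) top (array([ 504.56, -132.73,   34.03]), np.float64(0.69))
w8 floor (array([ 505.34, -131.69,   33.29]), np.float64(0.85)) top (array([ 505.3 , -133.2 ,   34.07]), np.float64(0.65))
```

View pics/w12.png

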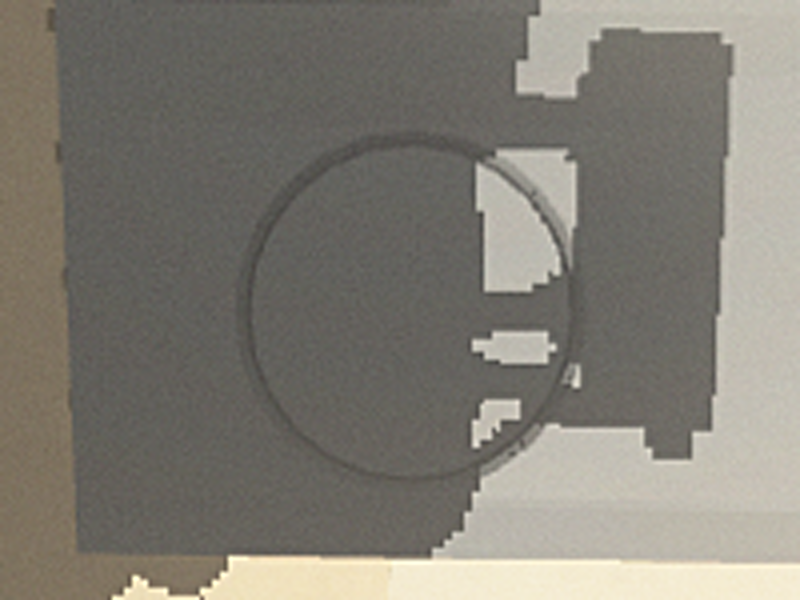

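Ring in the crop: outer edge spans x 237 to 580 and y 130 to 480; inner edge spans x 251 to 571 and y 146 to 476.

Run:
```python
from h import *
p=np.load('w12.npy',allow_pickle=True).item()
for z,x0,x1,y0,y1 in [(17,237,580,130,480),(15,251,571,146,476)]:
    q=at_z(p,[[210+x0/4,60+305/4],[210+x1/4,60+305/4],[210+409/4,60+y0/4],[210+409/4,60+y1/4]],z)
    print(z,'y',q[:2,1],q[:2,1].mean(),'x',q[2:,0],q[2:,0].mean())
for c in [(504.5,-132),(505,-132.5)]: print(polar(p,c,32,34.3,15),polar(p,c,34.5,37,17))
```

```text
17 y [ -97.29203163 -166.40609904] -131.849065338978 x [540.91724728 472.58162397] 506.7494356227782
15 y [ -99.91636043 -164.79775598] -132.35705820551007 x [538.12451113 473.16665074] 505.6455809374146
(array([ 505.43, -131.94,   32.5 ]), np.float64(0.74)) (array([ 505.47, -131.85,   35.36]), np.float64(0.85))
(array([ 505.72, -132.04,   32.39]), np.float64(0.83)) (array([ 505.55, -131.89,   35.36]), np.float64(0.82))
```

Run:
```python
from h import *
rows(507,-131.9,60,.07)
```

```text
turn 1 x 0.02
  shift 4 x [0.01589, -7e-05, 0.03013]
```

Call:
play_rows:
  steps: [0.0318,-0.0002,0.02,0,0.02,0.0318,-0.0002,0.02,0,0.02,0,0,0.03,0,0.02,0,0,0.03,0,0.02,0,0,0.02,0,0.02,0,0,0,0,0.02,0,0,0,0,0.02,0,0,0,0,0.02]

```text
time: 34.7
tool_pos: [507.5, -132.3, 62.2]
ee_rot: [3.141, -0.001, 0.001]
force: [-0.6, 0.9, -0.7]
finger_gap: 0.321
grasp_force: 30.0
```

Run:
```python
from h import *
st=manip.state(); print(st['tool_pos'],st['ee_rot'],st['force'],st['finger_gap'],st['grasp_force'],st['time'])
rows(507,-131.9,46)
```

```text
[ 507.52139085 -132.34073299   62.19023688] [ 3.14113347e+00 -1.30359204e-03  1.34557329e-03] [-0.62922907  0.87459319 -0.73119586] 0.3205024815768972 29.975065290927887 34.7
  shift 1 x [-0.00052, -0.00044, 0.01619]
```

Call:
play_rows:
  steps: [-0.0005,-0.0004,0.008,0,0.02,0,0,0.006,0,0.02,0,0,0.003,0,0.02,0,0,0.002,0,0.02,0,0,0.001,0,0.02,0,0,0,0,0.02,0,0,0,0,0.02]

```text
time: 35.28
tool_pos: [506.2, -132.1, 41.2]
ee_rot: [3.142, -0.0, 0.001]
force: [-0.1, 0.1, -1.3]
finger_gap: 0.319
grasp_force: 30.0
```

Call:
play_rows:
  steps: [0,0,0.001,0,0.02,0,0,0.001,0,0.02,0,0,0.001,0,0.02,0,0,0,0,0.02,0,0,0,0,0.02]

```text
time: 35.7
tool_pos: [506.1, -132.0, 38.1]
ee_rot: [-3.142, 0.0, 0.001]
force: [-0.2, -0.0, -0.7]
finger_gap: 0.322
grasp_force: 30.0
```

Call:
play_rows:
  steps: [0,0,0.001,0,0.02,0,0,0.001,0,0.02,0,0,0,0,0.02,0,0,0,0,0.02]

```text
time: 36.03
tool_pos: [506.2, -132.1, 36.2]
ee_rot: [3.142, -0.0, 0.001]
force: [0.1, 0.6, -0.1]
finger_gap: 0.322
grasp_force: 30.0
```

Call:
play_rows:
  steps: [0,0,0.001,0,0.02,0,0,0.001,0,0.02,0,0,0,0,0.02,0,0,0,0,0.02]

```text
time: 36.37
tool_pos: [506.5, -132.2, 35.6]
ee_rot: [3.141, -0.001, 0.001]
force: [-5.9, 2.4, 21.4]
finger_gap: 0.322
grasp_force: 30.0
```

Call:
play_rows:
  steps: [0,0,0.0005,0,0.02,0,0,0,0,0.02,0,0,0,0,0.02]

```text
time: 36.62
tool_pos: [506.6, -132.2, 35.5]
ee_rot: [3.141, -0.001, 0.001]
force: [-8.0, 1.9, 27.1]
finger_gap: 0.319
grasp_force: 30.0
```

Call:
play_rows:
  steps: [0,0,-0.0015,0,0.05,0,0,0,0,0.05,0,0,0,0,0.05,0,0,-0.02,0,0.05,0,0,-0.03,0,0.05,-0.03,0,-0.035,0,0.05,-0.03,0,-0.035,0,0.05,0,0,-0.025,0,0.05]

```text
time: 37.28
tool_pos: [448.4, -131.6, 174.5]
ee_rot: [-3.141, 0.002, 0.0]
force: [1.0, -0.2, -0.2]
finger_gap: 0.541
grasp_force: 0.0
```

Call:
play_rows:
  steps: [0,0,0,0,0.05,0,0,0,0,0.05,0,0,0,0,0.05,0,0,0,0,0.05]

```text
time: 37.62
tool_pos: [451.6, -131.9, 172.1]
ee_rot: [-3.141, 0.002, 0.001]
force: [0.6, -0.5, -0.2]
finger_gap: 0.538
grasp_force: 0.0
```

Run:
```python
from h import *
st=manip.state(); print(st['tool_pos'],st['ee_rot'],st['time'])
p=manip.grab_frame('wrist'); np.save('w13.npy',p,allow_pickle=True)
print('round plate',fit(p,circ(32,19.5),(505,-132,0),4,fixyaw=True,st=1),polar(p,(505,-132),30.5,33.2,19.5))
print('cell',fit(p,rect(18,30,55.5),(505,-132,0),5,.04,st=1))
print('barplate',fit(p,rect(76,36,19.5),(507.5,-243,-.01),4,fixyaw=True,st=1),fit(p,rect(18,30,55.5),(507,-243,-.01),5,fixyaw=True,st=1))
over(593.8,-109,-.6)
```

```text
[ 451.60568402 -131.88325141  172.12523955] [-3.14077548e+00  2.00322095e-03  8.41911173e-04] 37.6167
round plate (np.float64(505.24378071896746), np.float64(-131.5196235583652), np.float64(0.0), np.float64(-49.655357360839844)) (array([ 504.56, -131.5 ,   31.74]), np.float64(0.95))
cell (np.float64(505.1468190410691), np.float64(-131.6156588010196), np.float64(0.34076612001710654), np.float64(-49.96096420288086))
barplate (np.float64(506.66596456963146), np.float64(-241.93424767038653), np.float64(-0.5729577951308232), np.float64(-45.15596389770508)) (np.float64(507.45237431041755), np.float64(-242.49222877507987), np.float64(-0.5729577951308232), np.float64(-39.129554748535156))
  turn 1 x 0.65
  shift 3 x [0.02732, -0.00812, -0.00261]
```

Call:
play_rows:
  steps: [0.0273,-0.0081,-0.0026,0.6,0.06,0.0273,-0.0081,-0.0026,0,0.06,0.0273,-0.0081,-0.0026,0,0.06,0,0,0,0,0.06,0,0,0,0,0.06,0,0,0,0,0.06,0,0,0,0,0.06]

```text
time: 38.25
tool_pos: [533.1, -108.4, 180.6]
ee_rot: [-3.141, 0.002, -0.01]
force: [-0.1, 0.2, 0.0]
finger_gap: 0.646
grasp_force: 0.0
```

Run:
```python
from h import *
st=manip.state(); print(st['tool_pos'],st['ee_rot'],st['time'])
p=manip.grab_frame('wrist'); np.save('w14.npy',p,allow_pickle=True)
b=-.01
for n,w,h,q in [('mA',54,54,(593.8,-109)),('L',46,62,(592,-193)),('mB',54,54,(591,-277))]:
    print(n,fit(p,rect(w,h,19.5),q+(b,),5,.03,st=1),fit(p,rect(18,30,55.5),q+(b,),6,.03,st=1))
s=rows(593.8,-109,110,-.6); rows(593.8,-109,33,-.6,s=s)
```

```text
[ 533.0646905 -108.4164081  180.5599586] [-3.14119596e+00  1.51126813e-03 -1.00970675e-02] 38.25
mA (np.float64(594.8), np.float64(-109.0), np.float64(-1.1459155902616462), np.float64(-50.0)) (np.float64(594.262962962963), np.float64(-109.27777777777777), np.float64(-1.835587010326526), np.float64(-50.0))
L (np.float64(593.2222222222224), np.float64(-192.33333333333331), np.float64(0.12732395447351633), np.float64(-50.0)) (np.float64(592.9998181089038), np.float64(-193.65696420899025), np.float64(-0.6437305485630793), np.float64(-41.086456298828125))
mB (np.float64(591.8149185953882), np.float64(-277.1641512721551), np.float64(0.8262742428184855), np.float64(-45.433387756347656)) (np.float64(591.8042332462624), np.float64(-277.69925501464695), np.float64(-0.663097807719425), np.float64(-39.489830017089844))
  shift 3 x [0.02022, -5e-05, 0.0236]
  shift 3 x [0.0, -0.0, 0.02567]
```

```bash
sed -i 's/np.minimum(d,50)/np.minimum(d,150)/' h.py
python3 - <<'E'
from h import *
p=np.load('w14.npy',allow_pickle=True).item(); b=-.01
for n,w,h,q in [('mA',54,54,(593.8,-109)),('L',46,62,(592,-193)),('mB',54,54,(591,-277))]:
    print(n,fit(p,rect(w,h,19.5),q+(b,),5,.03,st=1),fit(p,rect(18,30,55.5),q+(b,),6,.03,st=1))
E
```

```text
mA (np.float64(594.1052273749075), np.float64(-109.12156164344448), np.float64(-0.7052369538369287), np.float64(-80.08848571777344)) (np.float64(594.4630891606079), np.float64(-109.0867880227361), np.float64(-0.9529225218760976), np.float64(-110.5632553100586))
L (np.float64(593.1120103279341), np.float64(-192.8356745655111), np.float64(-0.7607515585543978), np.float64(-89.37017059326172)) (np.float64(593.1397568795985), np.float64(-192.7327952983768), np.float64(-0.8142512600790822), np.float64(-89.09427642822266))
mB (np.float64(591.4513260267796), np.float64(-277.24690587082216), np.float64(-0.737212227102922), np.float64(-93.28629302978516)) (np.float64(592.2544870422823), np.float64(-277.1208338996408), np.float64(-1.8564621458448811), np.float64(-85.2599105834961))
```

Call:
play_rows:
  steps: [0.0204,0,0.0236,-0.1,0.06,0.0204,0,0.0236,0,0.06,0.0204,0,0.0236,0,0.06,0,0,0.03,0,0.06,0,0,0.03,0,0.06,0,0,0.012,0,0.06,0,0,0.005,0,0.06,0,0,0,0,0.06]

```text
time: 38.97
tool_pos: [594.7, -109.0, 33.3]
ee_rot: [-3.141, 0.001, -0.008]
force: [1.3, -1.2, 0.4]
finger_gap: 0.648
grasp_force: 0.0
```

Call:
play_rows:
  steps: [0,0,0,0,0.06,0,0,0,0,0.06]

```text
time: 39.13
tool_pos: [596.1, -109.2, 35.3]
ee_rot: [3.141, -0.003, -0.008]
force: [-0.8, 0.2, 0.6]
finger_gap: 0.649
grasp_force: 0.0
```

Run:
```python
from h import *
st=manip.state(); print(st['tool_pos'],st['ee_rot'],st['force'],st['time'])
rows(594.2,-109.1,32,-.75)
```

```text
[ 596.06895817 -109.18567134   35.25770435] [ 3.14093877e+00 -2.64426261e-03 -8.15786518e-03] [-0.77184169  0.22631667  0.5625523 ] 39.1333
  turn 1 x 0.28
  shift 1 x [-0.00187, -6e-05, 0.00326]
```

Call:
play_rows:
  steps: [-0.0018,0,0.003,0.25,0.06,0,0,0,0,0.06,0,0,0,0,0.06,0,0,0,0,0.02,0,0,0,0,0.02,0,0,0,0,0.02,0,0,0,0,0.02,0,0,0,0,0.02]

```text
time: 39.8
tool_pos: [593.4, -108.8, 30.4]
ee_rot: [3.142, -0.0, -0.012]
force: [-0.3, -0.9, 1.4]
finger_gap: 0.34
grasp_force: 0.6
```

Call:
play_rows:
  steps: [0,0,0,0,0.02,0,0,0,0,0.02,0,0,0,0,0.02]

```text
time: 40.05
tool_pos: [593.4, -108.8, 30.4]
ee_rot: [-3.142, -0.0, -0.012]
force: [0.1, -0.4, 0.4]
finger_gap: 0.319
grasp_force: 30.0
```

Run:
```python
from h import *
st=manip.state(); print(st['tool_pos'],st['ee_rot'],st['force'],st['finger_gap'],st['grasp_force'],st['time'])
```

```text
[ 593.40974185 -108.81786849   30.43302321] [-3.14159232e+00 -8.09493922e-05 -1.23459278e-02] [ 0.07930145 -0.37264913  0.37243311] 0.31942782066675174 29.98771995306015 40.05
```

Call:
play_rows:
  steps: [0,0,-0.003,0,0.02,0,0,-0.005,0,0.02,0,0,-0.01,0,0.02,0,0,-0.03,0,0.02,0,0,-0.03,0,0.02,0,0,-0.03,0,0.02,0,0,-0.03,0,0.02,0,0,-0.01,0,0.02]

```text
time: 40.72
tool_pos: [594.9, -109.2, 183.7]
ee_rot: [3.14, -0.006, -0.012]
force: [0.1, 0.4, -1.8]
finger_gap: 0.321
grasp_force: 30.0
```

Run:
```python
from h import *
st=manip.state(); print(st['tool_pos'],st['ee_rot'],st['force'],st['finger_gap'],st['grasp_force'],st['time'])
over(463.7,92.8,2.3)
```

```text
[ 594.9160121  -109.18500464  183.71153803] [ 3.14004543 -0.00640879 -0.01235176] [ 0.08556266  0.39438689 -1.79773773] 0.32090435898269526 29.986400306224823 40.7167
  turn 1 x -3.01
  shift 8 x [-0.02288, -0.02589, 0.00046]
```

Run:
```python
from h import *
rows(462.85,92.77,110,2.3)
```

```text
turn 1 x -3.01
  shift 8 x [-0.01548, -0.02589, 0.00921]
```

Call:
play_rows:
  steps: [0,0,0,-3,0.02,-0.0155,-0.0259,0,0,0.02,-0.0155,-0.0259,0,0,0.02,-0.0155,-0.0259,0,0,0.02,-0.0155,-0.0259,0,0,0.02,-0.0155,-0.0259,0,0,0.02,-0.0155,-0.0259,0.01,0,0.02,-0.0155,-0.0259,0.03,0,0.02]

```text
time: 41.38
tool_pos: [479.0, 68.6, 141.4]
ee_rot: [-3.141, -0.006, 0.04]
force: [1.0, 0.3, -1.0]
finger_gap: 0.318
grasp_force: 30.0
```

Call:
play_rows:
  steps: [-0.0155,-0.0259,0.03,0,0.02,0,0,0,0,0.02,0,0,0,0,0.02,0,0,0,0,0.02,0,0,0,0,0.02,0,0,0,0,0.02]

```text
time: 41.88
tool_pos: [462.9, 91.6, 110.5]
ee_rot: [-3.142, -0.002, 0.039]
force: [0.2, -0.8, -1.3]
finger_gap: 0.322
grasp_force: 30.0
```

```bash
cat >> h.py <<'E'
def S():
    st=manip.state(); print(st['tool_pos'].round(2),np.degrees(st['ee_rot'][2]).round(2),st['ee_rot'][:2].round(4),st['force'].round(1),round(st['finger_gap'],3),round(st['grasp_force'],1),round(st['time'],2)); return st
E
python3 - <<'E'
from h import *
st=S()
p=manip.grab_frame('wrist'); np.save('w15.npy',p,allow_pickle=True)
t=st['tool_pos']; f=fit(p,held(54,54,t[2]-26.4),(t[0],t[1],st['ee_rot'][2]),5,.06,st=1); print(f,intool(f,st))
rows(462.85,92.77,56,2.3)
E
```

```text
[462.92  91.59 110.48] 2.23 [-3.1415e+00 -1.9000e-03] [ 0.2 -0.8 -1.3] 0.322 30.0 41.88
(np.float64(463.5251832983195), np.float64(91.15156747601628), np.float64(4.699328064645526), np.float64(-47.47324752807617)) (np.float64(0.59), np.float64(0.47), np.float64(2.47))
  turn 1 x -0.07
  shift 2 x [8e-05, -0.00058, 0.02718]
```

Call:
play_rows:
  steps: [0,-0.0012,0.025,0,0.02,0,0,0.02,0,0.02,0,0,0.01,0,0.02,0,0,0,0,0.02,0,0,0,0,0.02,0,0,0,0,0.02]

```text
time: 42.43
tool_pos: [462.6, 93.3, 55.6]
ee_rot: [-3.141, -0.001, 0.04]
force: [0.3, 0.2, -1.7]
finger_gap: 0.321
grasp_force: 30.0
```

Run:
```python
from h import *
st=S(); rows(462.85,92.77,50,2.3)
```

```text
[462.56  93.33  55.62] 2.27 [-3.1415e+00 -1.4000e-03] [ 0.3  0.2 -1.7] 0.321 30.0 42.43
  turn 1 x -0.03
  shift 1 x [0.00027, 0.00057, 0.00562]
```

Call:
play_rows:
  steps: [0.0003,0.0006,0.003,0,0.02,0,0,0.003,0,0.02,0,0,0.002,0,0.02,0,0,0.001,0,0.02,0,0,0,0,0.02,0,0,0,0,0.02]

```text
time: 42.93
tool_pos: [462.1, 92.8, 45.7]
ee_rot: [3.142, 0.0, 0.04]
force: [-0.6, 0.3, -2.1]
finger_gap: 0.319
grasp_force: 30.0
```

Call:
play_rows:
  steps: [0,0,0.001,0,0.02,0,0,0.001,0,0.02,0,0,0.001,0,0.02,0,0,0,0,0.02,0,0,0,0,0.02]

```text
time: 43.35
tool_pos: [462.6, 92.7, 42.8]
ee_rot: [3.141, -0.001, 0.04]
force: [0.9, -1.9, -0.4]
finger_gap: 0.317
grasp_force: 30.0
```

Call:
play_rows:
  steps: [0,0,0.001,0,0.02,0,0,0,0,0.02,0,0,0,0,0.02]

```text
time: 43.6
tool_pos: [462.8, 92.5, 42.1]
ee_rot: [3.141, -0.001, 0.04]
force: [1.4, -4.9, 4.1]
finger_gap: 0.32
grasp_force: 30.0
```

Call:
play_rows:
  steps: [0,0,0,0,0.05,0,0,0,0,0.05,0,0,0,0,0.05,0,0,-0.02,0,0.05,0,0,-0.022,0,0.05,0,0,0,0,0,0,0,0,0,0,0,0,0,0,0]

```text
time: 44.27
tool_pos: [461.8, 92.8, 83.2]
ee_rot: [-3.142, 0.001, 0.04]
force: [-0.3, -0.1, -0.1]
finger_gap: 0.369
grasp_force: 0.0
```

Call:
play_rows:
  steps: [0,0,0,0,0,0,0,0,0,0,0,0,0.003,0,0,0,0,0.002,0,0,0,0,0,0,0,0,0,0,0,0]

```text
time: 44.77
tool_pos: [462.0, 92.8, 78.3]
ee_rot: [3.142, 0.001, 0.04]
force: [0.1, 0.0, -0.1]
finger_gap: 0.009
grasp_force: 0.0
```

Call:
play_rows:
  steps: [0,0,0.001,0,0,0,0,0.001,0,0,0,0,0,0,0,0,0,0,0,0]

```text
time: 45.1
tool_pos: [462.1, 92.8, 76.6]
ee_rot: [-3.142, 0.0, 0.04]
force: [-0.3, -0.5, -0.5]
finger_gap: 0.008
grasp_force: 0.0
```

Call:
play_rows:
  steps: [0,0,0.001,0,0,0,0,0.0005,0,0,0,0,0,0,0,0,0,0,0,0]

```text
time: 45.43
tool_pos: [462.2, 92.8, 75.3]
ee_rot: [3.142, -0.0, 0.04]
force: [-0.2, -0.2, 2.1]
finger_gap: 0.008
grasp_force: 1.2
```

Call:
play_rows:
  steps: [0,0,0.001,0,0,0,0,0,0,0,0,0,0,0,0]

```text
time: 45.68
tool_pos: [462.7, 92.8, 74.9]
ee_rot: [-3.142, -0.001, 0.04]
force: [-2.7, -0.5, 11.8]
finger_gap: 0.008
grasp_force: 6.0
```

Call:
play_rows:
  steps: [0,0,-0.005,0,0,0,0,-0.03,0,0.06,0,0,-0.035,0,0.06,0,0,-0.035,0,0.06,0,0,0,0,0.06]

```text
time: 46.1
tool_pos: [464.7, 93.1, 184.8]
ee_rot: [-3.141, -0.009, 0.04]
force: [1.4, -0.0, 0.9]
finger_gap: 0.243
grasp_force: 0.0
```

Run:
```python
from h import *
st=S(); s=over(492.7,237.3,-7.7); over(510.2,388,0,s=s)
```

```text
[464.74  93.14 184.83] 2.3 [-3.141  -0.0088] [ 1.4 -0.   0.9] 0.243 0.0 46.1
  turn 2 x 5.00
  shift 5 x [-0.01032, -0.02932, 0.00097]
  turn 2 x -3.85
  shift 4 x [0.00424, -0.03567, -0.0]
```

Call:
play_rows:
  steps: [0,0,0,5,0.06,0,0,0,5,0.06,-0.0103,-0.0293,0,0,0.06,-0.0103,-0.0293,0,0,0.06,-0.0103,-0.0293,0,0,0.06,-0.0103,-0.0293,0,0,0.06,-0.0103,-0.0293,0,0,0.06,0,0,0,0,0.06]

```text
time: 46.77
tool_pos: [429.6, 248.5, 178.8]
ee_rot: [-3.141, 0.0, -0.132]
force: [0.7, 0.5, 0.0]
finger_gap: 0.646
grasp_force: 0.0
```

Call:
play_rows:
  steps: [0,0,0,0,0.06,0,0,0,0,0.06,0,0,0,0,0.06,0,0,0,0,0.06]

```text
time: 47.1
tool_pos: [431.0, 244.0, 179.1]
ee_rot: [3.141, 0.0, -0.136]
force: [-0.7, 0.3, 0.7]
finger_gap: 0.646
grasp_force: 0.0
```

Run:
```python
from h import *
st=S()
p=manip.grab_frame('wrist'); np.save('w16.npy',p,allow_pickle=True)
print(mfit(p,(492.7,237.3),-7.7,6),polar(p,(492.7,237.3),34.5,37.5,10))
for m in (rect(54,54,31.3),rect(18,30,67.3)): print('mirror',fit(p,m,(463.7,92.8,.04),4,.04,st=1))
```

```text
[430.99 244.01 179.11] -7.79 [3.1414e+00 1.0000e-04] [-0.7  0.3  0.7] 0.646 0.0 47.1
([495.51, 236.6, 0.0, -34.88], [(-2.2, 1.08), (-11.7, 1.07)], array([495.52, 237.19]), np.float64(-2.17)) (array([492.71, 237.38,  35.67]), np.float64(0.76))
mirror (np.float64(463.2391326456526), np.float64(92.67171584560467), np.float64(2.253072685623113), np.float64(-58.27874755859375))
mirror (np.float64(464.2726541386496), np.float64(92.93458840141875), np.float64(0.6178409582145611), np.float64(-74.25284576416016))
```

Call:
play_rows:
  steps: [0,0,0,-3.85,0.06,0,0,0,-3.85,0.06,0.0042,-0.0357,0,0,0.06,0.0042,-0.0357,0,0,0.06,0.0042,-0.0357,0,0,0.06,0.0042,-0.0357,0,0,0.06,0,0,0,0,0.06,0,0,0,0,0.06]

```text
time: 47.82
tool_pos: [447.6, 388.3, 178.7]
ee_rot: [3.141, 0.0, 0.001]
force: [0.2, 0.3, -0.2]
finger_gap: 0.644
grasp_force: 0.0
```

Call:
play_rows:
  steps: [0,0,0,0,0.06,0,0,0,0,0.06,0,0,0,0,0.06]

```text
time: 48.07
tool_pos: [447.8, 386.6, 179.3]
ee_rot: [3.142, -0.0, -0.001]
force: [-0.5, 0.3, 0.5]
finger_gap: 0.649
grasp_force: 0.0
```

Run:
```python
from h import *
st=S()
p=manip.grab_frame('wrist'); np.save('w17.npy',p,allow_pickle=True)
print(mfit(p,(510.2,388),0,12),polar(p,(510.2,388),34.5,37.5,10))
print(mfit(p,(492.7,237.3),-7.7,6))
over(593.1,-192.8,-.8)
```

```text
[447.84 386.6  179.34] -0.08 [ 3.1415 -0.    ] [-0.5  0.3  0.5] 0.649 0.0 48.07
([506.58, 390.66, 0.0, -35.3], [(0.0, 1.27), (0.25, 1.45)], array([507.91, 388.  ]), np.float64(-0.4)) (array([509.96, 388.54,  34.95]), np.float64(0.82))
([491.23, 234.09, 0.0, -48.79], [(-8.45, 1.07), (-4.45, 1.1)], array([491.2 , 234.61]), np.float64(-8.23))
  turn 1 x 0.72
  shift 17 x [0.00549, 0.03397, -4e-05]
```

```bash
cat >> h.py <<'E'
def yawscan(p,c,y0,span=8):
    g=cv2.GaussianBlur(cv2.cvtColor(p['img'],cv2.COLOR_RGB2GRAY).astype(np.float32),(0,0),.6)
    ys=np.arange(y0-span,y0+span,.25); s=sum(np.array([score(p,g,screws(R,r),[c[0],c[1],np.radians(y)],.8) for y in ys]) for R in (29,29.5,30) for r in (2.8,3.1))
    return float(ys[s.argmin()]),float((s.min()/np.median(s)).round(2))
E
python3 - <<'E'
from h import *
for n,c,y0 in [('w9',(463.7,92.8),2),('w10',(463.7,92.8),2),('w16',(492.7,237.3),-7.7),('w17',(510.2,388.3),0),('w2',(510.2,388.3),0)]:
    p=np.load(n+'.npy',allow_pickle=True).item()
    print(n,[polar(p,c,a,b,10) for a,b in [(33.5,35.6),(34,36),(34.8,37.5),(33,38)]])
    for cc in (polar(p,c,33.5,35.6,10)[0],polar(p,c,34.8,37.5,10)[0]): print('  yaw',cc,yawscan(p,cc,y0))
E
```

```text
w9 [(array([463.64,  92.79,  33.63]), np.float64(0.88)), (array([463.64,  92.76,  34.07]), np.float64(0.83)), (array([463.62,  92.81,  35.73]), np.float64(1.0)), (array([463.54,  92.78,  33.49]), np.float64(0.83))]
  yaw [463.64  92.79  33.63] (2.5, 2.4700000286102295)
  yaw [463.62  92.81  35.73] (2.5, 2.4700000286102295)
w10 [(array([463.71,  92.75,  33.62]), np.float64(0.97)), (array([463.72,  92.74,  34.09]), np.float64(0.78)), (array([463.74,  92.75,  35.8 ]), np.float64(0.96)), (array([463.68,  92.68,  33.5 ]), np.float64(0.95))]
  yaw [463.71  92.75  33.62] (2.0, 1.9600000381469727)
  yaw [463.74  92.75  35.8 ] (1.75, 1.9700000286102295)
w16 [(array([492.66, 237.34,  33.61]), np.float64(1.0)), (array([492.69, 237.31,  34.05]), np.float64(0.98)), (array([492.62, 237.45,  35.76]), np.float64(0.99)), (array([492.64, 237.45,  33.47]), np.float64(0.98))]
  yaw [492.66 237.34  33.61] (-7.449999999999999, 2.4800000190734863)
  yaw [492.62 237.45  35.76] (-7.449999999999999, 2.490000009536743)
w17 [(array([510.  , 389.17,  34.43]), np.float64(0.78)), (array([510.02, 388.97,  34.61]), np.float64(0.76)), (array([510.06, 388.54,  35.08]), np.float64(0.9)), (array([509.68, 389.9 ,  33.83]), np.float64(0.83))]
  yaw [510.   389.17  34.43] (-6.75, 1.5099999904632568)
  yaw [510.06 388.54  35.08] (-8.0, 1.25)
w2 [(array([510.09, 388.29,  35.34]), np.float64(0.65)), (array([510.05, 388.25,  35.64]), np.float64(0.69)), (array([510.19, 388.28,  35.99]), np.float64(0.62)), (array([510.24, 388.33,  35.76]), np.float64(0.42))]
  yaw [510.09 388.29  35.34] (-0.25, 1.2400000095367432)
  yaw [510.19 388.28  35.99] (0.0, 1.2599999904632568)
```

Run:
```python
from h import *
p=np.load('w17.npy',allow_pickle=True).item()
for c in [(509.6,390.3),(509.5,391),(509.5,392)]:
    print([polar(p,c,a,b,10) for a,b in [(32.8,34.6),(34.8,37.5)]])
cc=polar(p,(509.5,391),32.8,34.6,10)[0]; cc=polar(p,cc[:2],32.8,34.6,10)[0]; print(cc,[yawscan(p,cc,y) for y in (-8,0,8)])
u=proj(p,[[cc[0],cc[1],10]])[0].astype(int); save(p,'w17.png',(u[0]-55,u[1]-50,u[0]+55,u[1]+50),4); print(u)
```

```text
[(array([509.54, 390.45,  33.48]), np.float64(1.0)), (array([509.53, 390.39,  35.76]), np.float64(0.99))]
[(array([509.59, 390.41,  33.49]), np.float64(0.99)), (array([509.56, 390.51,  35.68]), np.float64(0.81))]
[(array([509.56, 390.89,  33.57]), np.float64(0.98)), (array([509.51, 392.01,  34.95]), np.float64(0.84))]
[509.55 390.43  33.49] [(-5.25, 2.4200000762939453), (-5.25, 2.430000066757202), (6.0, 1.309999942779541)]
[307 139]
```

View pics/w17.png

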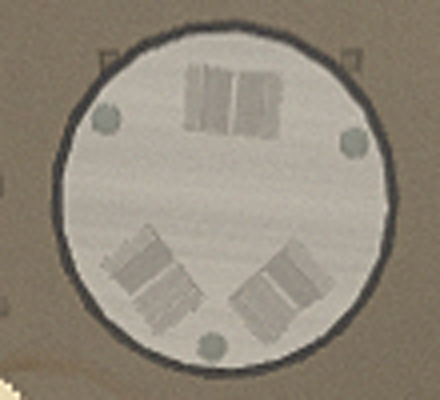

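Far mount crop: disc centre is at (224,200) and the front vee at (231,101), leaning clockwise, so its pose is (509.5, 390.4) with yaw -5.25°. Next is the lens, going to mount_c.

Run:
```python
from h import *
s=rows(593.1,-192.8,179.3,-.8)
```

```text
turn 1 x 0.72
  shift 17 x [0.00902, 0.03397, 0.0]
```

Call:
play_rows:
  steps: [0,0,0,0.7,0.06,0.009,0.034,0,0,0.06,0.009,0.034,0,0,0.06,0.009,0.034,0,0,0.06,0.009,0.034,0,0,0.06,0.009,0.034,0,0,0.06,0.009,0.034,0,0,0.06,0.009,0.034,0,0,0.06]

```text
time: 48.78
tool_pos: [507.7, 147.0, 179.4]
ee_rot: [-3.141, -0.0, -0.013]
force: [1.8, -0.6, 0.3]
finger_gap: 0.645
grasp_force: 0.0
```

Call:
play_rows:
  steps: [0.009,0.034,0,0,0.06,0.009,0.034,0,0,0.06,0.009,0.034,0,0,0.06,0.009,0.034,0,0,0.06,0.009,0.034,0,0,0.06,0.009,0.034,0,0,0.06,0.009,0.034,0,0,0.06,0.009,0.034,0,0,0.06]

```text
time: 49.45
tool_pos: [576.2, -126.0, 179.4]
ee_rot: [3.142, -0.0, -0.014]
force: [0.0, 1.2, 1.0]
finger_gap: 0.644
grasp_force: 0.0
```

Call:
play_rows:
  steps: [0.009,0.034,0,0,0.06,0.009,0.034,0,0,0.06,0,0,0.03,0,0.06,0,0,0.03,0,0.06,0,0,0,0,0.06,0,0,0,0,0.06,0,0,0,0,0.06]

```text
time: 50.03
tool_pos: [594.0, -192.2, 120.8]
ee_rot: [3.141, -0.002, -0.012]
force: [1.2, 0.6, 0.3]
finger_gap: 0.645
grasp_force: 0.0
```

Run:
```python
from h import *
st=S(); rows(593.1,-192.8,33,-.8)
```

```text
[ 594.04 -192.23  120.83] -0.71 [ 3.141e+00 -1.600e-03] [1.2 0.6 0.3] 0.645 0.0 50.03
  turn 1 x 0.09
  shift 3 x [-0.00031, 0.0002, 0.02928]
```

Call:
play_rows:
  steps: [-0.0009,0.0006,0.03,0,0.06,0,0,0.03,0,0.06,0,0,0.02,0,0.06,0,0,0.007,0,0.06,0,0,0,0,0.06,0,0,0,0,0.06,0,0,0,0,0.06,0,0,0,0,0.06]

```text
time: 50.7
tool_pos: [593.5, -193.1, 34.0]
ee_rot: [3.141, -0.003, -0.012]
force: [0.3, -0.3, 0.0]
finger_gap: 0.644
grasp_force: 0.0
```

Run:
```python
from h import *
st=S(); rows(593.1,-192.8,32,-.8)
```

```text
[ 593.51 -193.08   34.  ] -0.71 [ 3.1406e+00 -2.6000e-03] [ 0.3 -0.3  0. ] 0.644 0.0 50.7
  turn 1 x 0.09
  shift 1 x [-0.00041, -0.00027, 0.002]
```

Call:
play_rows:
  steps: [-0.0004,-0.0003,0.001,0,0.06,0,0,0,0,0.05,0,0,0,0,0.02,0,0,0,0,0.02,0,0,0,0,0.02,0,0,0,0,0.02,0,0,0,0,0.02,0,0,0,0,0.02]

```text
time: 51.37
tool_pos: [592.2, -192.5, 31.2]
ee_rot: [3.142, -0.0, -0.012]
force: [0.1, 0.6, -0.1]
finger_gap: 0.32
grasp_force: 30.0
```

Call:
play_rows:
  steps: [0,0,0,0,0.02,0,0,0,0,0.02]

```text
time: 51.53
tool_pos: [592.2, -192.5, 31.2]
ee_rot: [3.142, -0.0, -0.012]
force: [0.0, -0.3, 1.1]
finger_gap: 0.32
grasp_force: 30.0
```

```bash
python3 -c "
from h import *
S()"
```

```text
[ 592.16 -192.48   31.2 ] -0.71 [ 3.1416e+00 -1.0000e-04] [ 0.  -0.3  1.1] 0.32 30.0 51.53
```

Call:
play_rows:
  steps: [0,0,-0.003,0,0.02,0,0,-0.005,0,0.02,0,0,-0.01,0,0.02,0,0,-0.03,0,0.02,0,0,-0.03,0,0.02,0,0,-0.03,0,0.02,0,0,-0.03,0,0.02,0,0,-0.01,0,0.02]

```text
time: 52.2
tool_pos: [593.6, -193.0, 184.6]
ee_rot: [3.139, -0.006, -0.012]
force: [1.3, 0.1, -0.6]
finger_gap: 0.322
grasp_force: 30.0
```

Run:
```python
from h import *
st=S(); rows(492.5,237.4,178,-7.5)
```

```text
[ 593.62 -192.98  184.6 ] -0.71 [ 3.1392 -0.0062] [ 1.3  0.1 -0.6] 0.322 30.0 52.2
  turn 1 x 6.79
  shift 13 x [-0.01203, -0.03181, 0.00051]
```

Call:
play_rows:
  steps: [0,0,0,6.8,0.02,-0.012,-0.0318,0,0,0.02,-0.012,-0.0318,0,0,0.02,-0.012,-0.0318,0,0,0.02,-0.012,-0.0318,0,0,0.02,-0.012,-0.0318,0,0,0.02,-0.012,-0.0318,0,0,0.02,-0.012,-0.0318,0,0,0.02]

```text
time: 52.87
tool_pos: [537.0, 40.7, 178.9]
ee_rot: [3.142, 0.0, -0.131]
force: [0.4, 0.2, -1.2]
finger_gap: 0.324
grasp_force: 30.0
```

Call:
play_rows:
  steps: [-0.012,-0.0318,0,0,0.02,-0.012,-0.0318,0,0,0.02,-0.012,-0.0318,0,0,0.02,-0.012,-0.0318,0,0,0.02,-0.012,-0.0318,0,0,0.02,-0.012,-0.0318,0,0,0.02,0,0,0,0,0.02,0,0,0,0,0.02]

```text
time: 53.53
tool_pos: [490.7, 238.9, 178.8]
ee_rot: [3.141, 0.001, -0.128]
force: [-0.6, -1.4, -1.8]
finger_gap: 0.323
grasp_force: 30.0
```

Run:
```python
from h import *
st=S(); rows(491.7,237.5,60,-7.5)
```

```text
[490.73 238.92 178.82] -7.35 [3.1413e+00 5.0000e-04] [-0.6 -1.4 -1.8] 0.323 30.0 53.53
  turn 1 x 0.15
  shift 4 x [0.00029, 0.00032, 0.02971]
```

Call:
play_rows:
  steps: [0.0003,0.0003,0.03,0.15,0.02,0.0003,0.0003,0.03,0,0.02,0.0003,0.0003,0.03,0,0.02,0.0003,0.0003,0.025,0,0.02,0,0,0,0,0.02,0,0,0,0,0.02,0,0,0,0,0.02,0,0,0,0,0.02]

```text
time: 54.2
tool_pos: [493.6, 236.5, 65.9]
ee_rot: [-3.14, -0.002, -0.134]
force: [-0.8, -0.3, -1.9]
finger_gap: 0.321
grasp_force: 30.0
```

Run:
```python
from h import *
st=S(); rows(491.7,237.5,50,-7.5)
```

```text
[493.58 236.47  65.93] -7.68 [-3.1403e+00 -2.4000e-03] [-0.8 -0.3 -1.9] 0.321 30.0 54.2
  turn 1 x -0.18
  shift 1 x [-0.002, -0.00077, 0.01593]
```

Call:
play_rows:
  steps: [-0.0015,-0.0008,0.008,-0.15,0.02,0,0,0.004,0,0.02,0,0,0.002,0,0.02,0,0,0,0,0.02,0,0,0,0,0.02,0,0,0,0,0.02]

```text
time: 54.7
tool_pos: [491.2, 237.5, 50.3]
ee_rot: [-3.142, -0.0, -0.131]
force: [0.1, 0.2, -2.0]
finger_gap: 0.321
grasp_force: 30.0
```

Run:
```python
from h import *
st=S(); rows(491.7,237.5,47,-7.5)
```

```text
[491.23 237.5   50.27] -7.5 [-3.1415e+00 -2.0000e-04] [ 0.1  0.2 -2. ] 0.321 30.0 54.7
  shift 1 x [0.00047, -6e-05, 0.00327]
```

Call:
play_rows:
  steps: [0.0005,0,0.002,0,0.02,0,0,0.002,0,0.02,0,0,0.001,0,0.02,0,0,0.001,0,0.02,0,0,0,0,0.02,0,0,0,0,0.02]

```text
time: 55.2
tool_pos: [491.6, 237.4, 44.1]
ee_rot: [3.142, 0.0, -0.131]
force: [-0.4, 0.1, -1.5]
finger_gap: 0.316
grasp_force: 30.0
```

Call:
play_rows:
  steps: [0,0,0.001,0,0.02,0,0,0,0,0.02,0,0,0,0,0.02]

```text
time: 55.45
tool_pos: [491.7, 237.3, 43.2]
ee_rot: [3.142, -0.0, -0.131]
force: [0.0, -0.9, -0.9]
finger_gap: 0.322
grasp_force: 30.0
```

Call:
play_rows:
  steps: [0,0,0.0005,0,0.02,0,0,0,0,0.02,0,0,0,0,0.02]

```text
time: 55.7
tool_pos: [491.8, 237.3, 42.9]
ee_rot: [-3.142, -0.0, -0.131]
force: [0.2, -3.0, 3.4]
finger_gap: 0.32
grasp_force: 30.0
```

Contact at 43.0, as predicted. Release and press the cell top.

Call:
play_rows:
  steps: [0,0,0,0,0.05,0,0,0,0,0.05,0,0,0,0,0.05,0,0,-0.02,0,0.05,0,0,-0.018,0,0.05,0,0,0,0,0,0,0,0,0,0,0,0,0,0,0]

```text
time: 56.37
tool_pos: [491.2, 237.3, 80.0]
ee_rot: [3.141, 0.001, -0.131]
force: [-0.0, -0.1, -0.3]
finger_gap: 0.373
grasp_force: 0.0
```

Call:
play_rows:
  steps: [0,0,0,0,0,0,0,0,0,0,0,0,0.002,0,0,0,0,0.001,0,0,0,0,0,0,0,0,0,0,0,0]

```text
time: 56.87
tool_pos: [491.6, 237.3, 77.4]
ee_rot: [3.141, 0.0, -0.131]
force: [0.1, 0.3, -0.1]
finger_gap: 0.006
grasp_force: 0.0
```

Call:
play_rows:
  steps: [0,0,0.001,0,0,0,0,0.0005,0,0,0,0,0,0,0,0,0,0,0,0]

```text
time: 57.2
tool_pos: [491.6, 237.4, 76.1]
ee_rot: [3.142, 0.0, -0.131]
force: [0.3, 0.1, -0.4]
finger_gap: 0.001
grasp_force: 0.0
```

Call:
play_rows:
  steps: [0,0,0.001,0,0,0,0,0,0,0,0,0,0,0,0]

```text
time: 57.45
tool_pos: [491.7, 237.4, 75.3]
ee_rot: [-3.141, -0.0, -0.131]
force: [0.8, -0.3, 1.6]
finger_gap: 0.004
grasp_force: 0.8
```

Call:
play_rows:
  steps: [0,0,0.001,0,0,0,0,0,0,0,0,0,0,0,0]

```text
time: 57.7
tool_pos: [492.1, 237.6, 75.0]
ee_rot: [-3.141, -0.001, -0.131]
force: [-1.5, -0.1, 9.2]
finger_gap: 0.009
grasp_force: 4.8
```

Call:
play_rows:
  steps: [0,0,-0.005,0,0,0,0,-0.03,0,0.06,0,0,-0.035,0,0.06,0,0,-0.035,0,0.06,0,0,0,0,0.06,0,0,0,0,0.06]

```text
time: 58.2
tool_pos: [492.3, 237.7, 180.8]
ee_rot: [-3.14, -0.003, -0.131]
force: [-0.3, -1.3, -1.9]
finger_gap: 0.315
grasp_force: 0.0
```

Run:
```python
from h import *
st=S(); rows(591.8,-277.2,st['tool_pos'][2],-.75)
```

```text
[492.31 237.67 180.82] -7.5 [-3.1399e+00 -3.1000e-03] [-0.3 -1.3 -1.9] 0.315 0.0 58.2
  turn 1 x -6.75
  shift 15 x [0.00708, 0.03423, -0.0]
```

Call:
play_rows:
  steps: [0,0,0,-6.75,0.06,0.0071,0.0342,0,0,0.06,0.0071,0.0342,0,0,0.06,0.0071,0.0342,0,0,0.06,0.0071,0.0342,0,0,0.06,0.0071,0.0342,0,0,0.06,0.0071,0.0342,0,0,0.06,0.0071,0.0342,0,0,0.06]

```text
time: 58.87
tool_pos: [537.4, -4.3, 177.6]
ee_rot: [-3.141, 0.003, -0.013]
force: [1.5, -0.2, 0.1]
finger_gap: 0.646
grasp_force: 0.0
```

Call:
play_rows:
  steps: [0.0071,0.0342,0,0,0.06,0.0071,0.0342,0,0,0.06,0.0071,0.0342,0,0,0.06,0.0071,0.0342,0,0,0.06,0.0071,0.0342,0,0,0.06,0.0071,0.0342,0,0,0.06,0.0071,0.0342,0,0,0.06,0.0071,0.0342,0,0,0.06]

```text
time: 59.53
tool_pos: [590.6, -278.4, 177.1]
ee_rot: [-3.14, 0.003, -0.013]
force: [0.3, 0.7, 1.0]
finger_gap: 0.646
grasp_force: 0.0
```

Call:
play_rows:
  steps: [0,0,0.03,0,0.06,0,0,0.03,0,0.06,0,0,0,0,0.06,0,0,0,0,0.06,0,0,0,0,0.06]

```text
time: 59.95
tool_pos: [591.6, -276.8, 119.9]
ee_rot: [3.141, -0.0, -0.013]
force: [0.5, 1.1, 0.9]
finger_gap: 0.645
grasp_force: 0.0
```

Run:
```python
from h import *
st=S(); rows(591.8,-277.2,33,-.75)
```

```text
[ 591.64 -276.82  119.91] -0.74 [ 3.1415e+00 -2.0000e-04] [0.5 1.1 0.9] 0.645 0.0 59.95
  shift 3 x [6e-05, 0.00013, 0.02897]
```

Call:
play_rows:
  steps: [0.0001,0.0003,0.03,0,0.06,0,0,0.03,0,0.06,0,0,0.02,0,0.06,0,0,0.007,0,0.06,0,0,0,0,0.06,0,0,0,0,0.06,0,0,0,0,0.06,0,0,0,0,0.06]

```text
time: 60.62
tool_pos: [592.4, -277.7, 34.0]
ee_rot: [3.14, -0.002, -0.013]
force: [0.5, -0.6, -0.1]
finger_gap: 0.646
grasp_force: 0.0
```

Run:
```python
from h import *
st=S(); rows(591.8,-277.2,32,-.75)
```

```text
[ 592.35 -277.7    34.04] -0.75 [ 3.1403e+00 -2.4000e-03] [ 0.5 -0.6 -0.1] 0.646 0.0 60.62
  shift 1 x [-0.00056, -0.0005, 0.00204]
```

Call:
play_rows:
  steps: [0,0,0.001,0,0.06,0,0,0,0,0.05,0,0,0,0,0.02,0,0,0,0,0.02,0,0,0,0,0.02,0,0,0,0,0.02,0,0,0,0,0.02,0,0,0,0,0.02]

```text
time: 61.28
tool_pos: [591.4, -277.3, 31.2]
ee_rot: [-3.142, 0.0, -0.013]
force: [0.1, 0.6, -0.4]
finger_gap: 0.319
grasp_force: 30.0
```

Call:
play_rows:
  steps: [0,0,0,0,0.02,0,0,0,0,0.02]

```text
time: 61.45
tool_pos: [591.4, -277.3, 31.2]
ee_rot: [3.142, -0.0, -0.013]
force: [-0.3, -0.3, 0.7]
finger_gap: 0.32
grasp_force: 30.0
```

```bash
python3 -c "
from h import *
S()"
```

```text
[ 591.44 -277.31   31.18] -0.76 [ 3.1416 -0.    ] [-0.3 -0.3  0.7] 0.32 30.0 61.45
```

Call:
play_rows:
  steps: [0,0,-0.003,0,0.02,0,0,-0.005,0,0.02,0,0,-0.01,0,0.02,0,0,-0.03,0,0.02,0,0,-0.03,0,0.02,0,0,-0.03,0,0.02,0,0,-0.03,0,0.02,0,0,-0.01,0,0.02]

```text
time: 62.12
tool_pos: [592.9, -278.1, 184.8]
ee_rot: [3.138, -0.006, -0.013]
force: [0.5, 0.2, -0.9]
finger_gap: 0.321
grasp_force: 30.0
```

Run:
```python
from h import *
st=S(); rows(509.15,390.46,st['tool_pos'][2],-5.25)
```

```text
[ 592.88 -278.06  184.83] -0.76 [ 3.1383 -0.0061] [ 0.5  0.2 -0.9] 0.321 30.0 62.12
  turn 1 x 4.49
  shift 19 x [-0.00761, -0.03463, -0.0]
```

Call:
play_rows:
  steps: [0,0,0,4.5,0.02,-0.0076,-0.0346,0,0,0.02,-0.0076,-0.0346,0,0,0.02,-0.0076,-0.0346,0,0,0.02,-0.0076,-0.0346,0,0,0.02,-0.0076,-0.0346,0,0,0.02,-0.0076,-0.0346,0,0,0.02,-0.0076,-0.0346,0,0,0.02]

```text
time: 62.78
tool_pos: [559.9, -29.6, 178.9]
ee_rot: [-3.142, 0.0, -0.092]
force: [0.5, -0.3, -1.1]
finger_gap: 0.321
grasp_force: 30.0
```

Call:
play_rows:
  steps: [-0.0076,-0.0346,0,0,0.02,-0.0076,-0.0346,0,0,0.02,-0.0076,-0.0346,0,0,0.02,-0.0076,-0.0346,0,0,0.02,-0.0076,-0.0346,0,0,0.02,-0.0076,-0.0346,0,0,0.02,-0.0076,-0.0346,0,0,0.02,-0.0076,-0.0346,0,0,0.02]

```text
time: 63.45
tool_pos: [524.7, 251.6, 179.0]
ee_rot: [3.141, 0.0, -0.092]
force: [0.9, 0.0, -1.5]
finger_gap: 0.321
grasp_force: 30.0
```

Call:
play_rows:
  steps: [-0.0076,-0.0346,0,0,0.02,-0.0076,-0.0346,0,0,0.02,-0.0076,-0.0346,0,0,0.02,-0.0076,-0.0346,0,0,0.02,0,0,0,0,0.02,0,0,0,0,0.02,0,0,0,0,0.02]

```text
time: 64.03
tool_pos: [507.6, 390.1, 178.7]
ee_rot: [3.141, 0.001, -0.091]
force: [-0.2, 0.1, -0.4]
finger_gap: 0.326
grasp_force: 30.0
```

Run:
```python
from h import *
st=S(); rows(509.15,390.46,64,-5.25)
p=manip.grab_frame('wrist'); np.save('w18.npy',p,allow_pickle=True)
t=st['tool_pos']; f=fit(p,held(54,54,t[2]-27.2),(t[0],t[1],st['ee_rot'][2]),5,.06,st=1); print(f,intool(f,st))
```

```text
[507.63 390.1  178.69] -5.24 [3.1408e+00 6.0000e-04] [-0.2  0.1 -0.4] 0.326 30.0 64.03
  shift 4 x [0.00037, -0.00012, 0.02867]
(np.float64(507.53169403829634), np.float64(390.52456374804945), np.float64(-4.117400465186742), np.float64(-45.73295211791992)) (np.float64(-0.14), np.float64(-0.41), np.float64(1.12))
```

Call:
play_rows:
  steps: [0.0004,-0.0001,0.03,0,0.02,0.0004,-0.0001,0.03,0,0.02,0.0004,-0.0001,0.03,0,0.02,0.0004,-0.0001,0.025,0,0.02,0,0,0.006,0,0.02,0,0,0,0,0.02,0,0,0,0,0.02,0,0,0,0,0.02]

```text
time: 64.75
tool_pos: [510.6, 391.1, 60.2]
ee_rot: [-3.14, -0.002, -0.092]
force: [0.6, -0.5, -0.4]
finger_gap: 0.318
grasp_force: 30.0
```

Run:
```python
from h import *
st=S(); rows(509.3,390.46,50,-5.25)
```

```text
[510.56 391.07  60.18] -5.29 [-3.1398e+00 -2.2000e-03] [ 0.6 -0.5 -0.4] 0.318 30.0 64.75
  turn 1 x -0.04
  shift 1 x [-0.0012, 0.00072, 0.01018]
```

Call:
play_rows:
  steps: [-0.0006,0.0003,0.004,0,0.02,0,0,0.003,0,0.02,0,0,0.001,0,0.02,0,0,0,0,0.02,0,0,0,0,0.02,0,0,0,0,0.02]

```text
time: 65.25
tool_pos: [508.9, 390.7, 50.3]
ee_rot: [-3.142, -0.0, -0.092]
force: [0.5, 0.4, -1.0]
finger_gap: 0.323
grasp_force: 30.0
```

Run:
```python
from h import *
st=S(); rows(509.3,390.46,47,-5.25)
```

```text
[508.9  390.68  50.27] -5.25 [-3.1415e+00 -1.0000e-04] [ 0.5  0.4 -1. ] 0.323 30.0 65.25
  shift 1 x [0.00042, 0.00018, 0.00327]
```

Call:
play_rows:
  steps: [0.0004,0.0002,0.002,0,0.02,0,0,0.002,0,0.02,0,0,0.001,0,0.02,0,0,0.001,0,0.02,0,0,0,0,0.02,0,0,0,0,0.02]

```text
time: 65.75
tool_pos: [509.2, 390.3, 44.1]
ee_rot: [3.141, 0.0, -0.092]
force: [-0.1, -0.2, -0.7]
finger_gap: 0.325
grasp_force: 30.0
```

Call:
play_rows:
  steps: [0,0,0.001,0,0.02,0,0,0,0,0.02,0,0,0,0,0.02]

```text
time: 66.0
tool_pos: [509.3, 390.2, 43.2]
ee_rot: [3.141, 0.0, -0.092]
force: [-0.2, -1.6, 0.3]
finger_gap: 0.321
grasp_force: 30.0
```

Call:
play_rows:
  steps: [0,0,0.0005,0,0.02,0,0,0,0,0.02,0,0,0,0,0.02]

```text
time: 66.25
tool_pos: [509.3, 390.3, 42.9]
ee_rot: [3.141, -0.0, -0.092]
force: [-1.4, -2.7, 5.2]
finger_gap: 0.32
grasp_force: 30.0
```

Call:
play_rows:
  steps: [0,0,0,0,0.05,0,0,0,0,0.05,0,0,0,0,0.05,0,0,-0.02,0,0.05,0,0,-0.018,0,0.05,0,0,0,0,0,0,0,0,0,0,0,0,0,0,0]

```text
time: 66.92
tool_pos: [508.9, 390.2, 79.8]
ee_rot: [3.141, 0.001, -0.092]
force: [-0.5, -0.3, -0.0]
finger_gap: 0.37
grasp_force: 0.0
```

Call:
play_rows:
  steps: [0,0,0,0,0,0,0,0,0,0,0,0,0.002,0,0,0,0,0.001,0,0,0,0,0.001,0,0,0,0,0.0005,0,0,0,0,0,0,0,0,0,0,0,0]

```text
time: 67.58
tool_pos: [509.3, 390.3, 76.1]
ee_rot: [3.142, 0.0, -0.092]
force: [-0.2, 0.2, 0.0]
finger_gap: 0.006
grasp_force: 0.0
```

Call:
play_rows:
  steps: [0,0,0.001,0,0,0,0,0,0,0,0,0,0,0,0]

```text
time: 67.83
tool_pos: [509.4, 390.4, 75.3]
ee_rot: [-3.141, -0.0, -0.092]
force: [-0.4, 1.0, 1.9]
finger_gap: 0.003
grasp_force: 0.7
```

Call:
play_rows:
  steps: [0,0,0.0005,0,0,0,0,0,0,0,0,0,0,0,0]

```text
time: 68.08
tool_pos: [509.5, 390.6, 75.2]
ee_rot: [-3.141, -0.001, -0.092]
force: [-0.3, -0.1, 4.9]
finger_gap: 0.002
grasp_force: 2.6
```

Call:
play_rows:
  steps: [0,0,0.0005,0,0,0,0,0,0,0,0,0,-0.005,0,0,0,0,-0.03,0,0,0,0,-0.035,0,0.06,0,0,-0.035,0,0.06,-0.03,0.01,0,0,0.06,-0.03,0.01,0,0,0.06]

```text
time: 68.75
tool_pos: [448.3, 376.2, 181.1]
ee_rot: [-3.139, -0.003, -0.093]
force: [-0.4, 0.0, -0.4]
finger_gap: 0.242
grasp_force: 0.0
```

Call:
play_rows:
  steps: [0,0.03,0,0,0.06,0,0.03,0,0,0.06,0,0,0,0,0.06,0,0,0,0,0.06,0,0,0,0,0.06,0,0,0,0,0.06]

```text
time: 69.25
tool_pos: [442.4, 316.8, 179.2]
ee_rot: [-3.141, -0.0, -0.091]
force: [0.7, 0.0, 0.3]
finger_gap: 0.632
grasp_force: 0.0
```

Run:
```python
from h import *
st=S()
p=manip.grab_frame('wrist'); np.save('w19.npy',p,allow_pickle=True)
for n,w,h,q in [('mB far',54,54,(509.55,390.4,-5.25)),('lens c',46,62,(492.64,237.4,-7.5))]:
    q=(q[0],q[1],np.radians(q[2])); print(n,fit(p,rect(w,h,31.3),q,3,.04,st=1),fit(p,rect(18,30,67.3),q,4,.04,st=1))
over(464,92.8,0)
```

```text
[442.44 316.84 179.2 ] -5.24 [-3.1413e+00 -2.0000e-04] [0.7 0.  0.3] 0.632 0.0 69.25
mB far (np.float64(509.62826341546076), np.float64(390.9103524418091), np.float64(-5.1771005233381615), np.float64(-36.75190353393555)) (np.float64(510.01724566184), np.float64(390.49225852998813), np.float64(-3.753282605311313), np.float64(-64.032958984375))
lens c (np.float64(497.0935648594205), np.float64(241.16978483147614), np.float64(-11.161217915771655), np.float64(-39.271324157714844)) (np.float64(492.8452568161556), np.float64(238.03354503990334), np.float64(-7.359947635015942), np.float64(-90.49822998046875))
  turn 1 x -5.23
  shift 7 x [-0.00548, 0.03201, -0.00013]
```

Call:
play_rows:
  steps: [0,0,0,-5.2,0.06,-0.0055,0.032,0,0,0.06,-0.0055,0.032,0,0,0.06,-0.0055,0.032,0,0,0.06,-0.0055,0.032,0,0,0.06,0,0,0,0,0.06,0,0,0,0,0.06,0,0,0,0,0.06]

```text
time: 69.97
tool_pos: [420.5, 188.9, 179.3]
ee_rot: [-3.141, -0.0, -0.001]
force: [0.6, 0.7, -0.3]
finger_gap: 0.647
grasp_force: 0.0
```

Run:
```python
from h import *
st=S()
p=manip.grab_frame('wrist'); np.save('w20.npy',p,allow_pickle=True)
for n,w,h,q in [('mA',54,54,(463.7,92.8,2.3)),('lens c',46,62,(492.64,237.4,-7.5))]:
    q=(q[0],q[1],np.radians(q[2])); print(n,fit(p,rect(w,h,31.3),q,2,.04,st=1),fit(p,rect(18,30,67.3),q,3,.04,st=1))
rows(447,-185,180,0)
```

```text
[420.54 188.9  179.28] -0.06 [-3.1412e+00 -5.0000e-04] [ 0.6  0.7 -0.3] 0.647 0.0 69.97
mA (np.float64(463.5172207046125), np.float64(92.37994244595059), np.float64(2.720496628211424), np.float64(-53.7227897644043)) (np.float64(464.2643575092367), np.float64(93.13252198259069), np.float64(1.265997919849556), np.float64(-79.67840576171875))
lens c (np.float64(492.4317445456785), np.float64(237.19665566968638), np.float64(-7.61427608373255), np.float64(-37.69191360473633)) (np.float64(492.64860784141206), np.float64(237.34160098993365), np.float64(-7.481795321571305), np.float64(-81.2386703491211))
  shift 11 x [0.00241, 0.03401, -7e-05]
```

All three optics are confirmed seated. Last check is the case with both targets.

Call:
play_rows:
  steps: [0.0024,0.034,0,0,0.06,0.0024,0.034,0,0,0.06,0.0024,0.034,0,0,0.06,0.0024,0.034,0,0,0.06,0.0024,0.034,0,0,0.06,0.0024,0.034,0,0,0.06,0.0024,0.034,0,0,0.06,0.0024,0.034,0,0,0.06]

```text
time: 70.68
tool_pos: [439.6, -84.7, 179.2]
ee_rot: [-3.142, -0.0, 0.001]
force: [1.1, -0.3, 0.4]
finger_gap: 0.647
grasp_force: 0.0
```

Call:
play_rows:
  steps: [0.0024,0.034,0,0,0.06,0.0024,0.034,0,0,0.06,0.0024,0.034,0,0,0.06,0,0,0,0,0.06,0,0,0,0,0.06,0,0,0,0,0.06,0,0,0,0,0.06]

```text
time: 71.27
tool_pos: [446.3, -184.5, 179.0]
ee_rot: [-3.141, 0.0, 0.001]
force: [0.0, 0.3, -0.2]
finger_gap: 0.647
grasp_force: 0.0
```

Run:
```python
from h import *
st=S()
p=manip.grab_frame('wrist'); np.save('w21.npy',p,allow_pickle=True)
print('round',polar(p,(505.2,-131.6),30.5,33.2,19.5),fit(p,rect(18,30,55.5),(505,-132,0),4,.04,st=1))
print('bar',fit(p,rect(76,36,19.5),(507.3,-242.8,-.012),2,.03,st=1),fit(p,rect(18,30,55.5),(507.3,-242.8,-.012),4,.03,st=1))
save(p,'w21.png',(120,20,520,320),2)
```

```text
[ 446.34 -184.51  179.02] 0.04 [-3.1412e+00  3.0000e-04] [ 0.   0.3 -0.2] 0.647 0.0 71.27
round (array([ 506.08, -130.98,   31.71]), np.float64(1.0)) (np.float64(506.21468068657373), np.float64(-131.14482121291627), np.float64(3.2926768325007822), np.float64(-77.71134948730469))
bar (np.float64(507.0719389069286), np.float64(-241.82954769719822), np.float64(-0.6286390038332912), np.float64(-83.20457458496094)) (np.float64(507.2835869120996), np.float64(-237.37005229192795), np.float64(-0.9135003846306369), np.float64(-74.19523620605469))
```

View pics/w21.png

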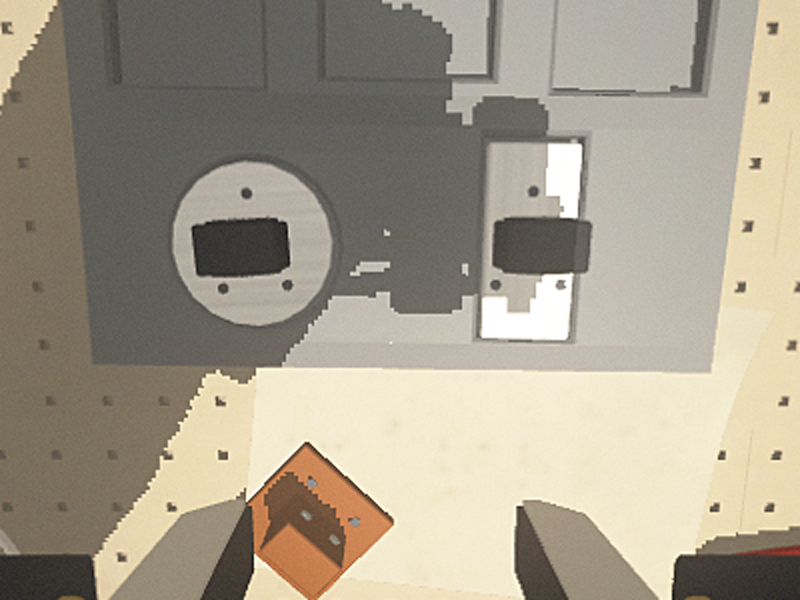

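The final picture shows the round target flush in its cavity at (252,243), slightly turned but level. The bar lies in its own cavity at (528,240), and the three optic cavities are empty. Handing in.

```bash
python3 -c "
from h import *
print(manip.job_done())"
```

```text
the job is handed in; nothing more can be done
None
```

I handed the job in at about 71 s; the judge's result was not shown. My last checks put both targets level in their own cavities, and both mirrors and the lens each seated and pressed down on its own mount.

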